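Load the battery charging dock and lock its tray with the key

TASK

Lay every loose battery pack on the bench (not the one built into the opened device) flat in the white charging tray, one in each bay, then slide the loaded tray into the charging dock until it is fully home. Put the latch key into the slot of the dock's turn latch, pressing and turning it until it drops fully in, turn it clockwise to the stop so that the latch arm locks the tray, then pull the key out and put it back upright in its stand. Last, press the start button on the dock right down and let go. Leave the other things on the bench where they are.

Things in the scene. Friction and masses are not known exactly. Their poses are not given: they have to be found in the camera images.
- pack1_mid (a point): Centre of a blue shrink-wrapped two-cell battery pack with yellowish ends (all packs alike; two to four are present, on the bench to the robot's right): 74 long (own x) x 44 wide (own y) x 24 mm high, about 0.14 kg, lying flat, so its centre starts 12 mm above the bench. Best gripped across the 44 mm width from above. Given only if this pack is present.
- pack2_mid (a point): Centre of a blue shrink-wrapped two-cell battery pack with yellowish ends (all packs alike; two to four are present, on the bench to the robot's right): 74 long (own x) x 44 wide (own y) x 24 mm high, about 0.14 kg, lying flat, so its centre starts 12 mm above the bench. Best gripped across the 44 mm width from above. Given only if this pack is present.
- pack3_mid (a point): Centre of a blue shrink-wrapped two-cell battery pack with yellowish ends (all packs alike; two to four are present, on the bench to the robot's right): 74 long (own x) x 44 wide (own y) x 24 mm high, about 0.14 kg, lying flat, so its centre starts 12 mm above the bench. Best gripped across the 44 mm width from above. Given only if this pack is present.
- pack4_mid (a point): Centre of a blue shrink-wrapped two-cell battery pack with yellowish ends (all packs alike; two to four are present, on the bench to the robot's right): 74 long (own x) x 44 wide (own y) x 24 mm high, about 0.14 kg, lying flat, so its centre starts 12 mm above the bench. Best gripped across the 44 mm width from above. Given only if this pack is present.
- tray: Loose white charging tray, 176 x 176 mm, about 0.3 kg, slides on the bench; origin under its centre; +x = leading edge, goes into the dock first. Floor 4 mm thick, outer walls 8 mm above the floor. Outside the side walls a flange, 8 mm high above the bench, runs along each side to y = +-88 mm.
- tray_mid (a point): Centre of the top face of the tray's floor (tray's axes). Four open bays centred at x = +-43, y = +-47.5 mm, each 82 long (x) x 53 mm wide (y), one pack each, its long side along x. Between the rows runs a 42 mm wide green contact strip, and across x = 0 a 4 mm wide rib, both 6 mm above the floor.
- tray_handle (a point): Grip point of the tray's upright black handle plate, 60 wide (own y) x 10 mm thick (own x), top 66 mm above the bench; 106 mm behind the tray's centre (tray's axes), 48 mm above the tray's underside. Pinch it across the 10 mm from above.
- dock: Fixed charging dock, open above, no floor; origin on the bench at the centre of the tray's home place; the tray slides in along +x. Two black rails, x = -88 to 88 mm, 184 mm apart, 18 mm high, lips over the tray's flanges (underside 13 mm up); flared mouth from x = -88 to -126 mm. White charger head behind, 70 mm high, its front face (x = 88 to 89 mm) stops the tray.
- dock_home (a point): Where tray_mid lies when the tray is fully home, and how it is turned (dock's axes, +x = direction of sliding in).
- latch (a joint): Angle (rad) of the steel turn latch beside the dock's mouth: starts at 0 to 0.25 (arm swung clear); grows clockwise seen from above, to a stop at 1.31, where the arm lies across behind the tray's rear edge = locked. Stays where it is left; friction about 0.12 N m.
- latch_slot (a point): Centre of the key slot in the top face (34 mm above the bench) of the latch's 48 mm square steel hub, on its upright turning axis. The slot is 32 mm long (own x, the way the arm points; turns with the latch) x 12 mm wide and 18 mm deep. The arm, 12 mm wide, reaches 82 mm from the axis, 6 to 16 mm above the bench.
- key: Latch key, 95 mm high, 0.12 kg, standing upright in its stand; origin at the lower end of its bit, z up. From below: flat steel bit 26 (x) x 8 (y) x 16 mm long; 48 mm collar, 5 mm thick; shank; black paddle 56 wide (x) x 12 thick (y) x 50 mm high.
- start (a joint): Travel (m) of the round grey start button, 32 mm across, in a black housing on top of the dock's white charger head: 0 up, 0.006 fully pressed; springs back; fully down takes about 5 N.
- start_top (a point): Centre of the top of the start button (pressed straight down).
- key_grip (a point): Grip point in the key's paddle, 20 mm below its top (key's axes): pinch across the 12 mm (y) from above. The bit's end is 75 mm, the collar's underside 59 mm below this point; with the bit fully in the slot or the stand the collar rests on the face around it. Either way round fits.
- stand_top (a point): Centre of the top face (30 mm above the bench) of the fixed grey key stand, a 64 mm square block with a 37 mm square pocket, 22 mm deep; the key stands in it at any yaw, collar resting on top.
- tape: Bystander: roll of tape, 84 mm across; origin under its centre (hand tools: in the tool). Leave it where it is.
- driver: Bystander: screwdriver; origin under its centre (hand tools: in the tool). Leave it where it is.
- spanner: Bystander: wrench; origin under its centre (hand tools: in the tool). Leave it where it is.
Things that resemble listed ones, but are neither listed nor needed, are in the scene too. What is shaped like the part that bears pack3_mid but purple is not meant.

How it is judged (in metres and radians):
On the way, in this order (a step that is already met when the one before it is completed fails the run):
1. every pack lies flat in a bay of the tray (x of pack1_mid in the frame of tray_mid between -0.084 and 0.084 m and y of pack1_mid in the frame of tray_mid between -0.076 and 0.076 m and z of pack1_mid in the frame of tray_mid between 0.008 and 0.0155 m and angle between each of pack1_mid, pack2_mid, pack3_mid, pack4_mid's own z axis and vertical below 0.08 rad and x of pack2_mid in the frame of tray_mid between -0.084 and 0.084 m and y of pack2_mid in the frame of tray_mid between -0.076 and 0.076 m and z of pack2_mid in the frame of tray_mid between 0.008 and 0.0155 m and x of pack3_mid in the frame of tray_mid between -0.084 and 0.084 m and y of pack3_mid in the frame of tray_mid between -0.076 and 0.076 m and z of pack3_mid in the frame of tray_mid between 0.008 and 0.0155 m and x of pack4_mid in the frame of tray_mid between -0.084 and 0.084 m and y of pack4_mid in the frame of tray_mid between -0.076 and 0.076 m and z of pack4_mid in the frame of tray_mid between 0.008 and 0.0155 m), for 0.2 s.
2. the loaded tray is fully home in the dock (x of tray_mid in the frame of dock_home between -0.006 and 0.006 m and y of tray_mid in the frame of dock_home between -0.01 and 0.01 m and z of tray_mid in the frame of dock_home between -0.003 and 0.004 m and angle between the x axis of tray_mid and the x axis of dock_home, either way round below 0.08 rad), for 0.2 s.
3. the key has dropped fully into the slot of the latch, which is not yet turned (horizontal distance between key_grip and latch_slot below 0.01 m and z of key_grip in the frame of latch_slot below 0.0625 m and angle between the x axis of key_grip and the x axis of latch_slot, either way round below 0.25 rad and angle between key_grip's own z axis and vertical below 0.12 rad and value of joint latch below 0.6 rad), for 0.1 s.
4. the latch is turned to its stop by the key (horizontal distance between key_grip and latch_slot below 0.01 m and z of key_grip in the frame of latch_slot below 0.0625 m and angle between the x axis of key_grip and the x axis of latch_slot, either way round below 0.25 rad and angle between key_grip's own z axis and vertical below 0.12 rad and value of joint latch above 1.18 rad), for 0.1 s.
5. the key stands in its stand again (horizontal distance between key_grip and stand_top below 0.016 m and z of key_grip in the frame of stand_top below 0.063 m and angle between key_grip's own z axis and vertical below 0.1 rad), for 0.2 s.
6. the start button is pressed right down (all of step 5 and value of joint latch above 1.18 rad and value of joint start above 0.0045 m), for 0.02 s.
At the end, for the whole second after the job is handed in: Every pack lies flat in a tray bay (3.5 mm in height, tilt below 0.08 rad); the tray is home within 6 mm along, 10 mm across, 0.08 rad; latch at 1.18 rad or more; start button up again; the key stands in its stand (within 16 mm, collar within 4 mm of the top, tilt below 0.10 rad) (all of step 1 and all of step 2 and all of step 5 and value of joint start below 0.002 m and value of joint latch above 1.18 rad); the robot touches nothing.
It fails at once if another thing on the bench is pushed more than 6 cm away (distance of any of tape, driver, spanner from where it was at the start of the episode above 0.06 m).
Of pack1, pack2, pack3, pack4 only 2 to 4 are there at a start; the rules pass over those that are not, and their reading is None.
At some moment in a run one of pack1, pack2, pack3, pack4 may be knocked a few centimetres aside while the robot is not near it.
It also fails if it takes over 210 s, if anything falls off the work surface, if the arm or the gripper's body presses on something with over 40 N, if the wrist force passes 120 N, or if a joint passes its speed limit or range.

ROBOT

A 6-joint arm with a two-finger parallel gripper is mounted at the origin on the work surface. World frame = base frame: x ahead of the robot, y to its left, z up, the work surface at z = 0. Lengths are in mm, angles in rad, forces in N, time in s.
With the tool pointing down it reaches from about 400 to 925 mm from the base axis. Payload 12.5 kg.
Tool frame: the origin (TCP) lies on the front face of the gripper's body, between the roots of the fingers; the fingertips stand 78 mm ahead of it and the grasp point (between the pads) lies 59 mm ahead of it (env.nose_length is the distance from the TCP to the fingertips, in mm); z points along the fingers, y is the line along which they close (so a half turn about z gives the same grasp; the last joint's range is limited). The gripper opens to 95 mm and grips with 3 to 60 N. Pads are 20 mm wide; open, the fingers measure 119 mm over their backs; the gripper's body (75 mm by 180 mm) begins 59 mm behind the grasp point.
Start: joints at [-1.289, 0.491, 1.559, -0, 1.092, -0.106], TCP at [236.367, -578.592, 292.261] pointing down, gripper open.
Joint ranges: [-3.1, 3.1], [-0.84, 2.19], [0.05, 2.79], [-1.13, 4.28], [0.06, 2.93], [-2.69, 2.69]. Speed limits (rad/s): [2.22, 2.22, 2.79, 3.14, 3.14, 3.14].

INTERFACE

Orientations are given as [roll, pitch, yaw] about the fixed x, y, z axes, in that order (R = Rz(yaw) Ry(pitch) Rx(roll)).
In Python, from cell import env gives the robot as it stands.
- The arm moves only by the tool jog_arm, never from a script. Its argument "motion" is a list of rows, each a list of 7 numbers: the turn, a rotation vector about the tool's x, y, z in degrees, then the shift along the tool's x, y, z in mm, then the finger opening in mm, from 0 to 95.1. In form: [[wx, wy, wz, x, y, z, hand], ...]. A call has 1 to 10 rows; each row shifts and turns the commanded pose from where the row before left it, along the tool's axes as they then stand; what a row does not reach is not made up. A row lasts 1/8 s, in which the tool goes at most 62.5 mm and 10.7 degrees, less where a joint would pass 70% of its speed; a pose out of reach is approached as far as the arm can. A call is refused whole if a number of a shift passes 62.5 or a number of a turn 10.7, either way. A call with a gripper value outside its range is refused whole. The fingers move at their own pace and stop on an object; the grip force is fixed at half the most. Time passes only in rows, so rows that do not move let the fingers close. It gives the time, the measured TCP pose, the force, the opening and the grip force at its end, in the units of the state.
- env.state(): the state, without advancing time (a new reading comes with each control period).
- env.read_camera(name): name is "side" or "top" or "wrist"; returns a dict with "color" (420x560x3 uint8, red, green, blue), "z_map" (420x560 float32, mm along the optical axis (not along the pixel's ray), 0 where there is no reading), "camera_matrix" (3x3 intrinsics, pixels), "world_to_cam" (4x4, takes a point from world to camera coordinates). Camera axes: x right, y up, looking along -z (the intrinsics and any distortion apply to the point x, -y, -z); pixel columns grow to the right and rows downward; lengths in mm; the calibration is good to about 2 mm. A picture is of the moment at which its call begins.
- env.job_done(): hands the job in; it is judged then, once.
Trained networks look in the newest picture that a camera, given by its name, has taken for a name from the list of things; names that differ only in an ending like _2 or _b are one class to them, and where a whole thing is asked for, a point or a joint stands for the part that bears it (a point fixed in the world has none). Each returns a list of dicts, best first, with "score" (0 to 1); they miss things now and then, are a little off and sometimes report something else, mostly with a low value. They report only what shows in the picture. A call takes as long as a camera call. They do not tell look-alikes from the thing itself.
- env.recognise(camera, thing): "location" ([column, row] in pixels, amid what is visible of it).
The state is a dict: "t": time; "joints": joint angles; "qvel": joint speeds; "tau": joint torques, N m; "eef_pos": TCP position; "tcp_rot": TCP orientation; "ft_force": force on the tool from outside, world axes, zero at the start; "moment": the same for the moment, N m; "opening": opening from 0.0 (shut) to 1.0 (fully open); "grip_force": force on a finger pad.
Only numpy, scipy, OpenCV 4.12 (cv2) and the standard library are available. Lean on these libraries where they do the work, as an engineer would, in place of code of your own. Each camera call takes 0.05 s, during which the arm holds its last target. There are 200 camera calls.

## Working session

There is one attempt and no reset: what is moved stays moved. The work goes in short steps, Python scripts to look and compute and a tool call to move; the robot and the scene stay as the last step left them, time stands still between calls to the robot, and variables do not carry over. Pictures are saved under pics/ and viewed, at most 14 in all, crops included, and the job is handed in when it is done.

Besides the shell and the picture viewer there is one more tool, called as name([rows], argument=value, ...), one row to a line, values as JSON. jog_arm: Moves the arm, as the interface text tells. Its arguments: {"type":"object","properties":{"motion":{"type":"array"}},"required":["motion"]}

```bash
mkdir -p pics; ls; cat > h.py <<'E'
from cell import env
import numpy as np, cv2
def shot(name,fn=None):
    c=env.read_camera(name)
    if fn: cv2.imwrite('pics/'+fn,cv2.cvtColor(c['color'],cv2.COLOR_RGB2BGR))
    return c
def px2w(c,u,v,z=None):
    """pixel -> world; via depth, or on plane z"""
    K=c['camera_matrix'];T=np.linalg.inv(c['world_to_cam'])
    d=np.array([(u-K[0,2])/K[0,0],-(v-K[1,2])/K[1,1],-1.])
    if z is None:
        dep=c['z_map'][int(round(v)),int(round(u))]
        return T[:3,:3]@(d*dep)+T[:3,3]
    r=T[:3,:3]@d; return T[:3,3]+r*(z-T[2,3])/r[2]
def w2px(c,p):
    q=c['world_to_cam']@np.r_[p,1]; K=c['camera_matrix']
    return K[0,0]*q[0]/-q[2]+K[0,2], K[1,1]*-q[1]/-q[2]+K[1,2]
def cloud(c):
    K=c['camera_matrix'];T=np.linalg.inv(c['world_to_cam']);z=c['z_map']
    v,u=np.mgrid[:z.shape[0],:z.shape[1]]
    P=np.stack([(u-K[0,2])/K[0,0]*z,-(v-K[1,2])/K[1,1]*z,-z],-1)
    return P@T[:3,:3].T+T[:3,3]
E
python3 - <<'E'
from h import *
for n in ['top','side']:
    c=shot(n,n+'1.png'); print(n,c['camera_matrix'].tolist(),np.linalg.inv(c['world_to_cam'])[:3,3])
    for t in ['pack1_mid','tray','tray_mid','tray_handle','dock','latch_slot','key','key_grip','start_top','stand_top','tape','driver','spanner']:
        print(t,[(np.round(r['location']).tolist(),round(r['score'],2),np.round(px2w(c,*r['location'])).tolist()) for r in env.recognise(n,t)])
print(env.state())
E
```

```text
pics
top [[426.2937594836519, 0.0, 280.1412389727636], [0.0, 426.2937594836519, 211.02439627919924], [0.0, 0.0, 1.0]] [ 324.99107732  -52.42991599 1320.73535774]
pack1_mid []
tray [([262.0, 187.0], 0.87, [553.0, 9.0, 13.0])]
tray_mid [([259.0, 187.0], 0.64, [553.0, 16.0, 10.0]), ([388.0, 130.0], 0.37, [728.0, -396.0, 1.0])]
tray_handle [([261.0, 191.0], 0.59, [541.0, 12.0, 6.0]), ([158.0, 189.0], 0.25, [556.0, 335.0, 1.0]), ([140.0, 194.0], 0.23, [527.0, 363.0, 89.0])]
dock [([154.0, 190.0], 0.95, [546.0, 336.0, 42.0])]
latch_slot [([214.0, 149.0], 0.92, [669.0, 152.0, 36.0])]
key [([333.0, 221.0], 0.74, [438.0, -205.0, 44.0])]
key_grip [([334.0, 220.0], 0.79, [440.0, -206.0, 65.0])]
start_top [([138.0, 193.0], 0.48, [529.0, 366.0, 96.0])]
stand_top [([386.0, 244.0], 0.72, [367.0, -369.0, 10.0]), ([327.0, 227.0], 0.52, [420.0, -187.0, 29.0])]
tape [([376.0, 138.0], 0.76, [698.0, -352.0, 17.0]), ([260.0, 185.0], 0.43, [559.0, 14.0, 12.0])]
driver [([421.0, 211.0], 0.72, [464.0, -477.0, 28.0])]
spanner [([383.0, 213.0], 0.63, [461.0, -363.0, 22.0]), ([386.0, 244.0], 0.54, [366.0, -368.
[... 693 characters left out ...]
panner []
{'t': 1.4, 'joints': array([-1.28855745e+00,  4.90933584e-01,  1.55891456e+00, -8.24401307e-06,
        1.09167575e+00, -1.05604779e-01]), 'qvel': array([-1.29536959e-03, -8.66668766e-04, -1.68065004e-03, -1.02491776e-03,
        1.99907234e-05,  5.74578548e-04]), 'tau': array([-2.69967213e-04, -6.12465620e+01, -2.58425617e+01,  6.93222228e-02,
        4.46432212e-02,  2.11009910e-05]), 'eef_pos': array([ 236.39097067, -578.58377152,  292.23504794]), 'tcp_rot': array([3.14152504e+00, 1.45234468e-05, 3.87847451e-01]), 'ft_force': array([-0.07131644,  0.49174129,  0.27220645]), 'moment': array([ 0.03450758, -0.01429023, -0.06322438]), 'grip_force': 0.0, 'opening': 0.9947673583528593}
```

View pics/top1.png

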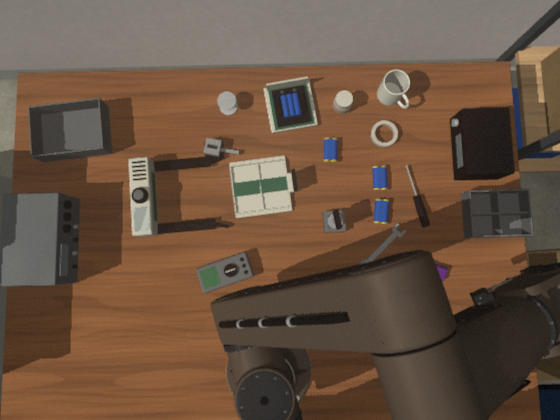

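View pics/side1.png

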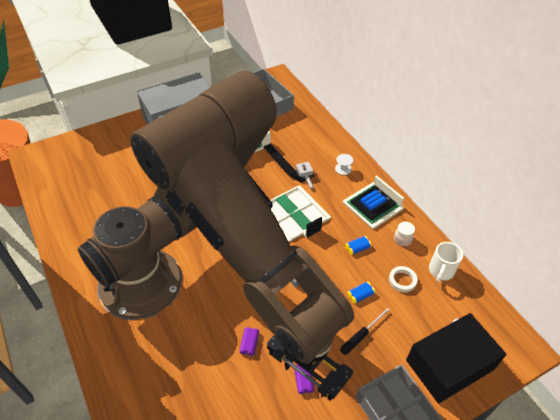

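The top view shows the blue packs at (330,149), (379,177) and (381,211). The tray is at (262,187) with its handle on the right at (291,182), and the dock is on the left at (143,195). The latch is at (213,148), the key at (335,220) and the start button at (139,194). The arm may be hiding a fourth pack, and the purple blocks are decoys. Next I'll measure the packs.

```bash
cat >> h.py <<'E'
def packs(c,zlo=-5):
    """blue blobs with yellow: list of (x,y,z, yaw of long axis deg, size)"""
    P=cloud(c); hsv=cv2.cvtColor(c['color'],cv2.COLOR_RGB2HSV)
    m=(((hsv[...,0]>105)&(hsv[...,0]<126)|(hsv[...,0]>20)&(hsv[...,0]<36))&(hsv[...,1]>140)&(hsv[...,2]>70)).astype(np.uint8)
    m=cv2.morphologyEx(m,cv2.MORPH_CLOSE,np.ones((3,3),np.uint8))
    n,l,s,_=cv2.connectedComponentsWithStats(m); out=[]
    for i in range(1,n):
        if s[i,4]<60: continue
        q=P[(l==i)&(c['z_map']>0)]; zt=np.percentile(q[:,2],80)
        t=q[q[:,2]>zt-6]
        if len(t)<30: continue
        r=cv2.minAreaRect(t[:,:2].astype(np.float32)); a=r[2]; w,h=r[1]
        if h>w: a+=90
        out.append((np.round(r[0],1).tolist(),round(float(zt),1),round((a+90)%180-90,1),np.round(sorted(r[1]),0).tolist(),s[i,:2].tolist()))
    return out
def rows(dst,yaw=None,st=None):
    """tool shift from the present pose to world dst, yaw(rad); assumes tool down"""
    st=st or env.state(); p=st['eef_pos']; psi=st['tcp_rot'][2]
    d=np.array(dst)-p; x=np.array([np.cos(psi),np.sin(psi),0]); y=np.array([np.sin(psi),-np.cos(psi),0])
    return np.round([d@x,d@y,-d[2]],1).tolist(), (None if yaw is None else round(-np.degrees((yaw-psi+np.pi/2)%np.pi-np.pi/2),2))
E
python3 - <<'E'
from h import *
c=shot('top')
for p in packs(c): print(p)
print(rows([640,-60,330]),env.state()['tcp_rot'])
E
```

```text
([904.5, -1064.4], -446.4, 0.3, [22.0, 261.0], [513, 89])
([803.4, -85.2], 47.5, 7.5, [51.0, 69.0], [281, 93])
([663.5, -204.9], 26.0, -2.1, [34.0, 75.0], [324, 138])
([568.3, -355.2], 26.4, -1.7, [37.0, 67.0], [373, 166])
([467.8, -355.7], 25.9, -8.2, [37.0, 72.0], [374, 199])
([569.8, -327.5, -37.7], None) [ 3.14150532e+00 -2.09210776e-05  3.87756861e-01]
```

```bash
python3 - <<'E'
from h import *
print(rows([663,-205,300],np.radians(-2)))
E
```

```text
([536.2, -184.5, -7.7], np.float64(24.22))
```

jog_arm([
  [0,0,0,53.6,-18.5,-0.8,90],
  [0,0,0,53.6,-18.5,-0.8,90],
  [0,0,0,53.6,-18.5,-0.8,90],
  [0,0,0,53.6,-18.5,-0.8,90],
  [0,0,0,53.6,-18.5,-0.8,90],
  [0,0,0,53.6,-18.5,-0.8,90],
  [0,0,0,53.6,-18.5,-0.8,90],
  [0,0,0,53.6,-18.5,-0.8,90],
  [0,0,0,53.6,-18.5,-0.8,90],
  [0,0,0,53.6,-18.5,-0.8,90],
])

```text
t: 2.7
eef_pos: [663.9, -203.2, 300.3]
tcp_rot: [3.141, -0.0, 0.388]
ft_force: [0.3, -0.5, 0.3]
opening: 0.946
grip_force: 0.0
```

jog_arm([
  [0,0,8,0,0,0,75],
  [0,0,8,0,0,0,75],
  [0,0,8.2,0,0,0,75],
  [0,0,0,0,0,0,75],
  [0,0,0,0,0,0,75],
])

```text
t: 3.32
eef_pos: [662.6, -204.7, 300.3]
tcp_rot: [3.141, -0.0, -0.032]
ft_force: [1.0, -0.2, 0.1]
opening: 0.788
grip_force: 0.0
```

```bash
python3 - <<'E'
from h import *
s=env.state();print(s['eef_pos'],s['tcp_rot'],s['joints'])
c=shot('top','top2.png')
for p in packs(c): print('top',p)
c=shot('wrist','wrist2.png')
for p in packs(c): print('wr',p)
c=shot('side','side2.png')
for p in packs(c): print('sd',p)
E
```

```text
[ 662.59527054 -204.69191885  300.2587482 ] [ 3.14146555e+00 -4.55405707e-05 -3.15268456e-02] [-3.94765212e-01  5.85074711e-01  1.36271475e+00 -1.10383320e-04
  1.19371547e+00  1.20759860e+00]
top ([904.6, -1063.3], -445.7, 0.0, [24.0, 262.0], [513, 89])
top ([802.8, -85.8], 47.2, 8.6, [51.0, 70.0], [281, 93])
top ([571.0, -355.6], 26.4, 0.4, [38.0, 72.0], [373, 166])
top ([467.0, -356.4], 26.4, -6.7, [35.0, 72.0], [374, 199])
wr ([804.8, -88.3], 45.5, 9.1, [54.0, 70.0], [130, 25])
wr ([665.5, -208.3], 24.1, -2.5, [39.0, 74.0], [263, 155])
wr ([630.5, -321.2], 24.1, 33.9, [67.0, 196.0], [373, 219])
sd ([709.1, -169.7], 47.3, 51.1, [35.0, 255.0], [360, 194])
sd ([660.9, -211.5], 24.1, -0.5, [42.0, 74.0], [345, 236])
sd ([569.2, -361.1], 23.8, 1.9, [41.0, 75.0], [347, 281])
sd ([464.7, -360.2], 24.8, -6.9, [39.0, 74.0], [317, 297])
```

View pics/top2.png

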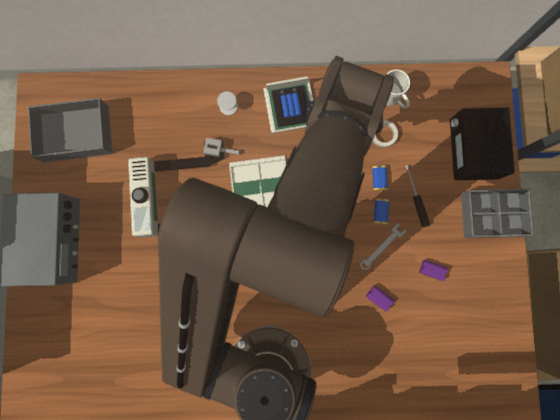

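View pics/wrist2.png

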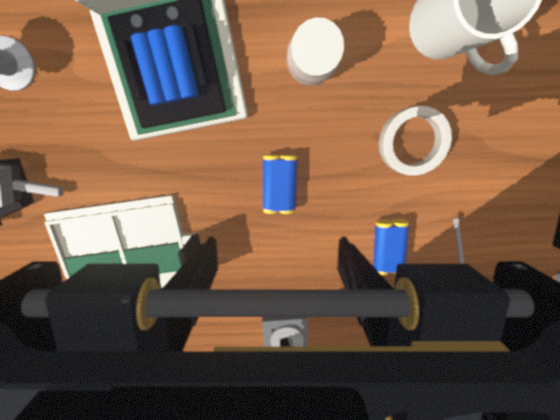

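The area the arm was hiding holds only the purple blocks, so there are exactly three packs. The wrist view shows pack A centred at about (280,185), between the fingers. Now I'll go down and grip it.

jog_arm([
  [0,0,0,1,1.4,40,75],
  [0,0,0,1,1.4,40,75],
  [0,0,0,0,0,40,75],
  [0,0,0,0,0,40,75],
  [0,0,0,0,0,30,75],
  [0,0,0,0,0,15,75],
  [0,0,0,0,0,6,75],
  [0,0,0,0,0,0,30],
  [0,0,0,0,0,0,30],
  [0,0,0,0,0,0,30],
])

```text
t: 4.72
eef_pos: [664.8, -207.6, 90.1]
tcp_rot: [3.141, -0.001, -0.034]
ft_force: [-0.1, 0.4, 0.1]
opening: 0.531
grip_force: 0.0
```

jog_arm([
  [0,0,0,0,0,0,30],
  [0,0,0,0,0,0,30],
  [0,0,0,0,0,-30,30],
  [0,0,0,0,0,-40,30],
  [0,0,0,0,0,-40,30],
  [0,0,0,0,0,-40,30],
  [0,0,0,0,0,-40,30],
])

```text
t: 5.6
eef_pos: [664.3, -207.4, 280.2]
tcp_rot: [-3.141, 0.001, -0.035]
ft_force: [1.1, -1.0, -0.8]
opening: 0.459
grip_force: 30.0
```

```bash
cat > tray.py <<'E'
from h import *
def tray(c):
    """tray pose from contact-strip mask and white rim at known heights"""
    P=cloud(c); hsv=cv2.cvtColor(c['color'],cv2.COLOR_RGB2HSV)
    near=(np.abs(P[...,0]-553)<150)&(np.abs(P[...,1]-10)<150)&(P[...,2]<30)&(P[...,2]>-5)
    out={}
    for k,m in dict(white=(hsv[...,1]<70)&(hsv[...,2]>130),green=(hsv[...,0]>60)&(hsv[...,0]<95)&(hsv[...,1]>90)).items():
        m=(m&near).astype(np.uint8); n,l,s,_=cv2.connectedComponentsWithStats(m)
        q=P[m>0] if k=='white' else P[l==1+np.argmax(s[1:,4])]
        r=cv2.minAreaRect(q[:,:2].astype(np.float32)); out[k]=(np.round(r[0],1),np.round(r[1],1),round(r[2],1),round(float(np.median(q[:,2])),1),len(q))
    return out
E
python3 - <<'E'
from tray import *
s=env.state();print(s['eef_pos'],s['tcp_rot'][2],s['opening'],s['grip_force'])
c=shot('top','top3.png'); print(tray(c)); c2=shot('side'); print(tray(c2))
c3=shot('wrist','wrist3.png'); print(tray(c3)); 
E
```

```text
[ 664.27144783 -207.42515006  280.2317554 ] -0.034590186149802804 0.45929277992656753 29.960307776927948Traceback (most recent call last):
  File "<stdin>", line 3, in <module>
  File "tray.py", line 9, in tray
    q=P[m>0] if k=='white' else P[l==1+np.argmax(s[1:,4])]
                                       ~~~~~~~~~^^^^^^^^^
    return _wrapfunc(a, 'argmax', axis=axis, out=out, **kwds)
    return bound(*args, **kwds)
ValueError: attempt to get argmax of an empty sequence
```

```bash
python3 - <<'E'
from h import *
import pickle
c=shot('top'); c['color']=None
im=cv2.imread('pics/top1.png'); hsv=cv2.cvtColor(im,cv2.COLOR_BGR2HSV)
box=np.zeros(im.shape[:2],bool); box[150:225,222:300]=1
def rect(m,z):
    m=m.astype(np.uint8); n,l,s,_=cv2.connectedComponentsWithStats(m); k=1+np.argmax(s[1:,4]); v,u=np.nonzero(l==k)
    q=np.array([px2w(c,a,b,z)[:2] for a,b in zip(u,v)],np.float32); return cv2.minAreaRect(q)
w=cv2.morphologyEx((((hsv[...,1]<75)&(hsv[...,2]>110)|(hsv[...,0]>60)&(hsv[...,0]<95)&(hsv[...,1]>80))&box).astype(np.uint8),cv2.MORPH_CLOSE,np.ones((3,3),np.uint8))
print('tray',rect(w,12))
print('strip',rect((hsv[...,0]>60)&(hsv[...,0]<95)&(hsv[...,1]>80)&box,10))
vis=cv2.resize(im[110:250,90:400],None,fx=2.58,fy=2.58,interpolation=cv2.INTER_CUBIC); cv2.imwrite('pics/crop1.png',vis)
print(vis.shape, rows([555,-60,280],np.radians(90)))
E
```

```text
tray ((555.4338989257812, 7.926216125488281), (177.6457061767578, 190.4815216064453), 6.378707408905029)Traceback (most recent call last):
  File "<stdin>", line 11, in <module>
  File "<stdin>", line 7, in rect
    return _wrapfunc(a, 'argmax', axis=axis, out=out, **kwds)
    return bound(*args, **kwds)
ValueError: attempt to get argmax of an empty sequence
```

```bash
python3 - <<'E'
from h import *
im=cv2.imread('pics/top1.png'); print(cv2.cvtColor(im,cv2.COLOR_BGR2HSV)[183:192,250])
print(rows([565,-110,290],np.radians(96.4)),env.state()['joints'])
E
```

```text
[[ 64  65  98]
 [ 62  64  99]
 [ 63  68  98]
 [ 64  63 102]
 [ 66  68 101]
 [ 65  67  99]
 [ 64  70  98]
 [ 63  67  99]
 [ 65  66  97]]
([-103.7, -94.3, -6.1], np.float64(81.62)) [-3.97381638e-01  6.01842493e-01  1.37593750e+00 -6.03716897e-05
  1.15686173e+00  1.20796067e+00]
```

jog_arm([
  [0,0,0,-34.6,-31.4,-2,30],
  [0,0,0,-34.6,-31.4,-2,30],
  [0,0,0,-34.6,-31.4,-2,30],
])

```text
t: 6.08
eef_pos: [562.5, -108.8, 284.2]
tcp_rot: [-3.141, 0.001, -0.035]
ft_force: [1.1, -0.4, -0.9]
opening: 0.457
grip_force: 30.0
```

jog_arm([
  [0,0,-9.85,0,0,0,30],
  [0,0,-9.85,0,0,0,30],
  [0,0,-9.85,0,0,0,30],
  [0,0,-9.85,0,0,0,30],
  [0,0,-9.85,0,0,0,30],
  [0,0,-9.85,0,0,0,30],
  [0,0,-9.85,0,0,0,30],
  [0,0,-9.85,0,0,0,30],
  [0,0,-9.85,0,0,0,30],
  [0,0,-9.8,0,0,0,30],
])

```text
t: 7.32
eef_pos: [563.7, -109.7, 284.2]
tcp_rot: [-3.14, -0.001, 1.689]
ft_force: [-0.0, 0.7, -1.8]
opening: 0.463
grip_force: 30.0
```

jog_arm([
  [0,0,0,0,0,0,30],
  [0,0,0,0,0,0,30],
])

```text
t: 7.58
eef_pos: [563.9, -109.7, 284.8]
tcp_rot: [-3.141, -0.0, 1.68]
ft_force: [0.4, 0.7, -1.4]
opening: 0.459
grip_force: 30.0
```

```bash
python3 - <<'E'
from tray import *
s=env.state();print(s['eef_pos'],s['tcp_rot'],s['opening'])
c=shot('wrist','wrist3.png')
P=cloud(c)
np.savez('w3.npz',P=P,**{k:c[k] for k in c})
try: print(tray(c))
except Exception as e: print(e)
for t in ['tray_mid','latch_slot','dock','tray']: print(t,[(np.round(r['location']),r['score'],np.round(px2w(c,*r['location']))) for r in env.recognise('wrist',t)])
E
```

```text
[ 563.9101612  -109.73493332  284.7597893 ] [-3.14094641e+00 -1.98932904e-04  1.67996681e+00] 0.4591001239236418
{'white': (array([575.7,   6. ]), array([218.7, 185.3]), 6.5, 4.4, 20261), 'green': (array([549.4,  71.7]), array([37.9, 45.1]), 6.1, 9.8, 1309)}
tray_mid [(array([282.,  78.]), 0.97, array([556.,  16.,  10.]))]
latch_slot [(array([392.,  11.]), 0.74, array([665.,  93.,  17.])), (array([393.,  14.]), 0.61, array([666.,  91.,  16.]))]
dock [(array([393.,  13.]), 0.95, array([667.,  93.,  15.]))]
tray [(array([284.,  82.]), 0.64, array([560.,  13.,  10.])), (array([277., 240.]), 0.4, array([563., -96., 218.]))]
```

View pics/wrist3.png

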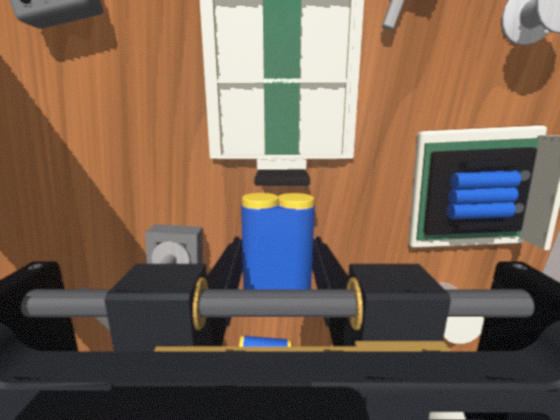

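The wrist view shows the tray nearly square to the image: strip and rib cross at about (283,82) and the handle is at (283,178). Now I'll fit the tray pose.

```bash
cat > trayfit.py <<'E'
from h import *
def trayfit(c,P=None,ctr=(555,14),rad=130):
    P=cloud(c) if P is None else P
    hsv=cv2.cvtColor(c['color'],cv2.COLOR_RGB2HSV)
    near=(np.hypot(P[...,0]-ctr[0],P[...,1]-ctr[1])<rad)&(P[...,2]<22)&(P[...,2]>-4)
    g=near&(hsv[...,0]>55)&(hsv[...,0]<95)&(hsv[...,1]>60)&(hsv[...,2]>40)
    n,l,s,_=cv2.connectedComponentsWithStats(g.astype(np.uint8)); ks=[k for k in range(1,n) if s[k,4]>60]
    for k in ks: q=P[l==k]; r=cv2.minAreaRect(q[:,:2].astype(np.float32)); print('green',np.round(r[0],1),np.round(r[1],1),round(r[2],1),round(float(np.median(q[:,2])),1))
    q=P[g][:,:2]; m=q.mean(0); d=np.linalg.svd(q-m,full_matrices=False)[2][0]; d*=np.sign(d[1]); yaw=np.arctan2(d[1],d[0])
    n_=np.array([-d[1],d[0]]); lat=(q-m)@n_; lon=(q-m)@d
    mid=(np.percentile(lat,1)+np.percentile(lat,99))/2; print('yaw',round(np.degrees(yaw),2),'strip lateral width',np.ptp(np.percentile(lat,[1,99])))
    w=near&(hsv[...,1]<70)&(hsv[...,2]>120)&(P[...,2]>1); qq=P[w][:,:2]-m
    for nm,v in (('lat',n_),('lon',d)):
        e=np.percentile(qq@v,[.5,99.5]); print('white',nm,np.round(e,1),'mid',np.round((m+v*e.mean()),1), round(float(np.ptp(e)),1))
    h,b=np.histogram(lon,bins=np.arange(-100,100,1.)); gap=[round(float(x),1) for x,k in zip(b,h) if k<h.max()*.15 and abs(x)<85]; print('gap at lon',gap)
    print('m',np.round(m,1),'d',np.round(d,3),'strip mid',np.round(m+mid*n_,1)); return m,d,n_,mid
E
python3 - <<'E'
from trayfit import *
z=np.load('w3.npz'); c={k:z[k] for k in z.files}
trayfit(c,z['P'])
P=z['P']; col=c['color']; hsv=cv2.cvtColor(col,cv2.COLOR_RGB2HSV)
b=(P[...,2]>40)&(P[...,2]<75)&(np.hypot(P[...,0]-567,P[...,1]+85)<50)&(hsv[...,2]<90)
q=P[b]; print(len(q), cv2.minAreaRect(q[:,:2].astype(np.float32)) if len(q) else '', np.percentile(q[:,2],95) if len(q) else '')
# held pack
b=(P[...,2]>150)&(P[...,2]<260)&(hsv[...,0]>105)&(hsv[...,0]<126)&(hsv[...,1]>140); q=P[b]; print('held',cv2.minAreaRect(q[:,:2].astype(np.float32)),np.percentile(q[:,2],[5,50,95]))
E
```

```text
green [551.4  55.8] [39.9 76.8] 6.6 9.9
green [560.7 -27.9] [39.4 79.7] 6.8 9.9
yaw 96.37 strip lateral width 38.58362477385479
white lat [-87.9  87.1] mid [555.9  18.8] 175.0
white lon [-103.8   76.5] mid [557.    5.2] 180.3
gap at lon [-71.0, -64.0, -57.0, -49.0, -40.0, -30.0, -7.0, -6.0, -5.0, -4.0, -3.0, 76.0, 77.0, 78.0, 79.0, 80.0, 81.0, 82.0, 83.0, 84.0]
m [555.5  18.8] d [-0.111  0.994] strip mid [555.5  18.8]
683 ((567.7526245117188, -90.6650161743164), (57.50952911376953, 10.348102569580078), 6.4408721923828125) 66.94788310744852
held ((564.1047973632812, -103.71513366699219), (44.012630462646484, 53.04277801513672), 6.608145713806152) [213.69678945 218.46719677 219.72027452]
```

```bash
cat >> h.py <<'E'
def heldoff(c,P,s):
    """far end of held pack ahead of TCP along tool x (should be 37), lateral extents"""
    psi=s['tcp_rot'][2]; hsv=cv2.cvtColor(c['color'],cv2.COLOR_RGB2HSV); H=hsv[...,0]
    b=(P[...,2]>s['eef_pos'][2]-78)&(P[...,2]<s['eef_pos'][2]-60)&((H>105)&(H<126)|(H>18)&(H<38))&(hsv[...,1]>110)
    q=P[b][:,:2]-s['eef_pos'][:2]; x=q@[np.cos(psi),np.sin(psi)]; y=q@[np.sin(psi),-np.cos(psi)]
    return np.percentile(x,[1,99.5]),np.percentile(y,[1,99])
E
python3 - <<'E'
from h import *
z=np.load('w3.npz'); s=env.state(); print(heldoff({'color':z['color']},z['P'],s))
print(rows([598.4,62.5,150],np.radians(96.4)))
E
```

```text
(array([-17.68166396,  36.59555013]), array([-20.23703222,  21.31671488]))
([167.4, 53.4, 135.2], np.float64(0.01))
```

jog_arm([
  [0,0,0,41.8,13.4,20,30],
  [0,0,0,41.8,13.3,35,30],
  [0,0,0,41.8,13.3,40,30],
  [0,0,0,42,13.4,40,30],
  [0,0,0,0,0,0,30],
  [0,0,0,0,0,20,30],
  [0,0,0,0,0,20,30],
  [0,0,0,0,0,10,30],
  [0,0,0,0,0,5.5,30],
  [0,0,0,0,0,0,30],
])

```text
t: 9.07
eef_pos: [598.4, 62.3, 95.0]
tcp_rot: [3.141, 0.0, 1.683]
ft_force: [0.5, 0.2, -1.9]
opening: 0.46
grip_force: 30.0
```

```bash
python3 - <<'E'
from h import *
s=env.state();print(s['eef_pos'],s['tcp_rot'],s['ft_force'],rows([598.4,62.5,94.5],np.radians(96.4)))
E
```

```text
[598.40938074  62.31549076  95.02783288] [3.14120379e+00 1.54355479e-04 1.68330849e+00] [ 0.54026542  0.21321324 -1.88436879] ([0.2, 0.0, 0.5], np.float64(0.05))
```

jog_arm([
  [0,0,0,0,0,0,62],
  [0,0,0,0,0,0,62],
  [0,0,0,0,0,0,62],
  [0,0,0,0,0,-20,62],
  [0,0,0,0,0,-45,75],
  [0,0,0,0,0,-45,75],
  [0,0,0,0,0,-45,75],
  [0,0,0,0,0,-45,75],
])

```text
t: 10.07
eef_pos: [598.0, 62.6, 296.5]
tcp_rot: [3.141, 0.0, 1.684]
ft_force: [0.4, -0.5, 0.3]
opening: 0.788
grip_force: 0.0
```

```bash
python3 - <<'E'
from h import *
s=env.state();print(s['eef_pos'],s['tcp_rot'],s['ft_force'],rows([569,-355,295],0))
E
```

```text
[597.99002356  62.59754576 296.47555072] [3.14125037e+00 1.21352820e-04 1.68373872e+00] [ 0.4370627  -0.45135464  0.32350059] ([-411.7, -75.9, 1.5], np.float64(-83.53))
```

jog_arm([
  [0,0,0,-51.5,-9.5,0,75],
  [0,0,0,-51.5,-9.5,0,75],
  [0,0,0,-51.5,-9.5,0,75],
  [0,0,0,-51.5,-9.5,0,75],
  [0,0,0,-51.5,-9.5,0,75],
  [0,0,0,-51.5,-9.5,0,75],
  [0,0,0,-51.5,-9.5,0,75],
  [0,0,0,-51.5,-9.5,0,75],
])

```text
t: 11.08
eef_pos: [568.8, -357.0, 294.9]
tcp_rot: [3.141, 0.0, 1.684]
ft_force: [1.2, 0.7, 0.1]
opening: 0.789
grip_force: 0.0
```

jog_arm([
  [0,0,9.65,0,0,0,75],
  [0,0,9.65,0,0,0,75],
  [0,0,9.65,0,0,0,75],
  [0,0,9.65,0,0,0,75],
  [0,0,9.65,0,0,0,75],
  [0,0,9.65,0,0,0,75],
  [0,0,9.65,0,0,0,75],
  [0,0,9.65,0,0,0,75],
  [0,0,9.65,0,0,0,75],
  [0,0,9.65,0,0,0,75],
])

```text
t: 12.32
eef_pos: [569.1, -355.3, 294.8]
tcp_rot: [3.142, -0.0, -0.006]
ft_force: [-0.8, 0.4, -0.6]
opening: 0.79
grip_force: 0.0
```

jog_arm([
  [0,0,0,0,0,0,75],
  [0,0,0,0,0,0,75],
])

```text
t: 12.58
eef_pos: [569.1, -355.3, 294.8]
tcp_rot: [3.142, -0.0, 0.003]
ft_force: [-0.4, -0.4, -0.8]
opening: 0.789
grip_force: 0.0
```

```bash
python3 - <<'E'
from h import *
s=env.state();print(s['eef_pos'],s['tcp_rot'])
for n in ['wrist','side']:
    c=shot(n,n+'4.png')
    for p in packs(c): print(n,p)
E
```

```text
[ 569.10925766 -355.30107576  294.79661357] [ 3.14152798e+00 -1.54772793e-05  3.18805573e-03]
wrist ([768.2, -80.5], 35.0, -82.8, [2.0, 22.0], [0, 0])
wrist ([572.9, -357.8], 24.2, 1.1, [39.0, 74.0], [262, 155])
wrist ([468.7, -357.4], 24.0, -7.1, [39.0, 75.0], [262, 231])
side ([595.3, 57.2], 28.2, -83.3, [39.0, 74.0], [288, 186])
side ([568.8, -360.7], 24.3, 0.0, [41.0, 76.0], [347, 281])
side ([464.9, -360.9], 24.4, -4.0, [41.0, 75.0], [317, 296])
```

jog_arm([
  [0,0,0,1.5,0.9,40,75],
  [0,0,0,1.4,0.8,40,75],
  [0,0,0,0,0,40,75],
  [0,0,0,0,0,40,75],
  [0,0,0,0,0,27,75],
  [0,0,0,0,0,13,75],
  [0,0,0,0,0,5,75],
  [0,0,0,0,0,0,30],
  [0,0,0,0,0,0,30],
  [0,0,0,0,0,0,30],
])

```text
t: 13.92
eef_pos: [572.2, -357.2, 90.6]
tcp_rot: [3.141, -0.001, -0.0]
ft_force: [0.7, -0.1, -0.2]
opening: 0.529
grip_force: 0.0
```

jog_arm([
  [0,0,0,0,0,0,30],
  [0,0,0,0,0,0,30],
  [0,0,0,0,0,-30,30],
  [0,0,0,0,0,-40,30],
  [0,0,0,0,0,-45,30],
  [0,0,0,0,0,-45,30],
  [0,0,0,0,0,-45,30],
])

```text
t: 14.8
eef_pos: [571.8, -356.8, 295.9]
tcp_rot: [-3.141, 0.001, -0.001]
ft_force: [1.4, -0.6, -2.1]
opening: 0.459
grip_force: 30.0
```

jog_arm([
  [0,0,-9.65,0,0,0,30],
  [0,0,-9.65,0,0,0,30],
  [0,0,-9.65,0,0,0,30],
  [0,0,-9.65,0,0,0,30],
  [0,0,-9.65,0,0,0,30],
  [0,0,-9.65,0,0,0,30],
  [0,0,-9.65,0,0,0,30],
  [0,0,-9.65,0,0,0,30],
  [0,0,-9.65,0,0,0,30],
  [0,0,-9.65,0,0,0,30],
])

```text
t: 16.05
eef_pos: [571.9, -356.9, 294.3]
tcp_rot: [-3.141, -0.001, 1.689]
ft_force: [-0.4, 0.2, -0.7]
opening: 0.463
grip_force: 30.0
```

```bash
python3 - <<'E'
from h import *
c=shot('wrist');s=env.state();print(s['eef_pos'],s['tcp_rot'],s['opening'],heldoff(c,cloud(c),s),rows([504,51.9,295],np.radians(96.4)))
E
```

```text
[ 571.88218831 -356.96080884  294.30480124] [-3.14095710e+00 -5.71218694e-04  1.69729266e+00] 0.46066292102192713 (array([-17.98712268,  36.20709014]), array([-20.35897163,  21.1172071 ])) ([414.2, -15.8, -0.7], np.float64(0.85))
```

jog_arm([
  [0,0,0,0,0,0,30],
  [0,0,0,51.8,-2,0,30],
  [0,0,0,51.8,-2,0,30],
  [0,0,0,51.8,-2,0,30],
  [0,0,0,51.8,-2,0,30],
  [0,0,0,51.8,-2,0,30],
  [0,0,0,51.8,-2,20,30],
  [0,0,0,51.8,-2,40,30],
  [0,0,0,51.8,-2,40,30],
  [0,0,0,0,0,40,30],
])

```text
t: 17.35
eef_pos: [509.5, 51.0, 157.6]
tcp_rot: [3.141, -0.0, 1.683]
ft_force: [0.7, -0.5, -0.9]
opening: 0.461
grip_force: 30.0
```

jog_arm([
  [0,0,0,0,0,0,30],
])

```text
t: 17.48
eef_pos: [509.3, 48.7, 156.6]
tcp_rot: [-3.137, -0.001, 1.682]
ft_force: [-0.1, 0.4, -0.6]
opening: 0.461
grip_force: 30.0
```

```bash
python3 - <<'E'
from h import *
s=env.state();print(s['eef_pos'],s['tcp_rot'],rows([504,51.9,94.5],np.radians(96.4)))
E
```

```text
[509.28887548  48.68179649 156.61328965] [-3.13702225e+00 -5.56575029e-04  1.68169672e+00] ([3.8, -4.9, 62.1], np.float64(-0.05))
```

jog_arm([
  [0,0,0,1.9,-2.5,0,30],
  [0,0,0,1.9,-2.4,10,30],
  [0,0,0,0,0,20,30],
  [0,0,0,0,0,15,30],
  [0,0,0,0,0,10,30],
  [0,0,0,0,0,4,30],
  [0,0,0,0,0,3,30],
  [0,0,0,0,0,0,30],
])

```text
t: 18.48
eef_pos: [504.9, 51.4, 96.4]
tcp_rot: [3.141, 0.0, 1.684]
ft_force: [0.3, 0.1, -2.0]
opening: 0.459
grip_force: 30.0
```

jog_arm([
  [0,0,0,0,0,0,62],
  [0,0,0,0,0,0,62],
  [0,0,0,0,0,0,62],
  [0,0,0,0,0,-20,62],
  [0,0,0,0,0,-45,75],
  [0,0,0,0,0,-45,75],
  [0,0,0,0,0,-45,75],
  [0,0,0,0,0,-45,75],
])

```text
t: 19.48
eef_pos: [504.6, 51.5, 298.1]
tcp_rot: [3.141, 0.0, 1.684]
ft_force: [0.6, 0.3, -0.3]
opening: 0.786
grip_force: 0.0
```

```bash
python3 - <<'E'
from h import *
s=env.state();print(s['eef_pos'],s['tcp_rot'],rows([466.5,-356,295],np.radians(-6)))
E
```

```text
[504.56257538  51.47133795 298.05532093] [3.14129874e+00 1.39956390e-04 1.68371926e+00] ([-400.6, -83.7, 3.1], np.float64(-77.53))
```

jog_arm([
  [0,0,0,-50,-10.4,0,75],
  [0,0,0,-50,-10.4,0,75],
  [0,0,0,-50,-10.4,0,75],
  [0,0,0,-50,-10.4,0,75],
  [0,0,0,-50,-10.4,0,75],
  [0,0,0,-50,-10.4,0,75],
  [0,0,0,-50,-10.4,0,75],
  [0,0,0,-50,-10.4,0,75],
])

```text
t: 20.48
eef_pos: [466.8, -357.0, 296.5]
tcp_rot: [3.141, 0.0, 1.684]
ft_force: [0.7, -0.1, -0.5]
opening: 0.788
grip_force: 0.0
```

jog_arm([
  [0,0,10.25,0,0,0,75],
  [0,0,10.25,0,0,0,75],
  [0,0,10.25,0,0,0,75],
  [0,0,10.25,0,0,0,75],
  [0,0,10.25,0,0,0,75],
  [0,0,10.25,0,0,0,75],
  [0,0,10.25,0,0,0,75],
  [0,0,10.25,0,0,0,75],
  [0,0,10.25,0,0,0,75],
  [0,0,10.25,0,0,0,75],
])

```text
t: 21.72
eef_pos: [467.2, -355.3, 296.4]
tcp_rot: [3.142, 0.0, -0.111]
ft_force: [0.8, 0.5, -0.3]
opening: 0.79
grip_force: 0.0
```

jog_arm([
  [0,0,0,0,0,0,75],
  [0,0,0,0,0,0,75],
])

```text
t: 21.98
eef_pos: [467.2, -355.3, 296.4]
tcp_rot: [3.142, 0.0, -0.101]
ft_force: [0.2, 0.5, -0.3]
opening: 0.79
grip_force: 0.0
```

```bash
python3 - <<'E'
from h import *
s=env.state();print(s['eef_pos'],s['tcp_rot'])
for n in ['wrist','side']:
    c=shot(n)
    for p in packs(c): print(n,p)
print(rows([467.6,-357,90],np.radians(-6.5)))
E
```

```text
[ 467.21173738 -355.33327824  296.37542406] [ 3.14151948e+00  5.38122321e-05 -1.01287233e-01]
wrist ([468.4, -357.7], 24.2, -6.9, [40.0, 74.0], [262, 157])
side ([691.5, -220.0], 45.5, 44.8, [50.0, 419.0], [368, 189])
side ([500.3, 45.8], 28.1, -84.6, [41.0, 77.0], [265, 199])
side ([464.4, -360.6], 24.4, -6.9, [43.0, 75.0], [317, 296])
([0.5, 1.6, 206.4], np.float64(0.62))
```

jog_arm([
  [0,0,0.7,0.3,0.8,40,75],
  [0,0,0,0.2,0.8,40,75],
  [0,0,0,0,0,40,75],
  [0,0,0,0,0,40,75],
  [0,0,0,0,0,28,75],
  [0,0,0,0,0,13,75],
  [0,0,0,0,0,5,75],
  [0,0,0,0,0,0,30],
  [0,0,0,0,0,0,30],
  [0,0,0,0,0,0,30],
])

```text
t: 23.32
eef_pos: [467.7, -357.2, 91.1]
tcp_rot: [3.141, -0.001, -0.117]
ft_force: [0.2, -0.2, -0.2]
opening: 0.532
grip_force: 0.0
```

jog_arm([
  [0,0,0,0,0,0,30],
  [0,0,0,0,0,0,30],
  [0,0,0,0,0,-30,30],
  [0,0,0,0,0,-40,30],
  [0,0,0,0,0,-45,30],
  [0,0,0,0,0,-45,30],
  [0,0,0,0,0,-45,30],
])

```text
t: 24.2
eef_pos: [467.3, -356.8, 296.7]
tcp_rot: [-3.141, 0.0, -0.117]
ft_force: [0.6, -0.8, -0.7]
opening: 0.46
grip_force: 30.0
```

jog_arm([
  [0,0,-10.3,0,0,0,30],
  [0,0,-10.3,0,0,0,30],
  [0,0,-10.3,0,0,0,30],
  [0,0,-10.3,0,0,0,30],
  [0,0,-10.3,0,0,0,30],
  [0,0,-10.3,0,0,0,30],
  [0,0,-10.3,0,0,0,30],
  [0,0,-10.3,0,0,0,30],
  [0,0,-10.3,0,0,0,30],
  [0,0,-10,0,0,0,30],
])

```text
t: 25.45
eef_pos: [467.4, -356.9, 295.1]
tcp_rot: [-3.141, -0.0, 1.681]
ft_force: [-0.8, -0.5, -1.4]
opening: 0.459
grip_force: 30.0
```

jog_arm([
  [0,0,0,0,0,0,30],
  [0,0,0,0,0,0,30],
])

```text
t: 25.7
eef_pos: [467.5, -357.0, 295.3]
tcp_rot: [-3.141, -0.0, 1.671]
ft_force: [-0.1, -0.1, -1.4]
opening: 0.459
grip_force: 30.0
```

```bash
python3 - <<'E'
from h import *
s=env.state();c=shot('wrist');print(s['eef_pos'],s['tcp_rot'],s['opening'],heldoff(c,cloud(c),s),rows([565,-110,290],np.radians(96.4)))
E
```

```text
[ 467.51333792 -356.97131083  295.26970529] [-3.14145639e+00 -1.33558357e-04  1.67110461e+00] 0.4592409888579428 (array([-18.54623765,  36.08426466]), array([-20.07503533,  21.14688979])) ([235.9, 121.9, 5.3], np.float64(-0.61))
```

jog_arm([
  [0,0,-0.7,0,0,0,30],
  [0,0,0,47,24.5,1,30],
  [0,0,0,47,24.5,1,30],
  [0,0,0,47,24.5,1,30],
  [0,0,0,47,24.5,1,30],
  [0,0,0,47,24.5,1,30],
  [0,0,0,0,0,0,30],
  [0,0,0,0,0,0,30],
])

```text
t: 26.75
eef_pos: [561.9, -109.5, 290.4]
tcp_rot: [-3.142, 0.0, 1.687]
ft_force: [-0.4, 0.4, -0.9]
opening: 0.46
grip_force: 30.0
```

```bash
python3 - <<'E'
from trayfit import *
s=env.state();c=shot('wrist','wrist5.png');print(s['eef_pos'],s['tcp_rot'])
trayfit(c)
for p in packs(c): print(p)
P=cloud(c);hsv=cv2.cvtColor(c['color'],cv2.COLOR_RGB2HSV)
b=(P[...,2]>40)&(P[...,2]<75)&(np.hypot(P[...,0]-567,P[...,1]+85)<50)&(hsv[...,2]<90)
q=P[b]; print('handle',len(q), cv2.minAreaRect(q[:,:2].astype(np.float32)))
print(rows([513.6,-33.5,150],np.radians(96.4)))
E
```

```text
[ 561.90729402 -109.48888735  290.35386508] [-3.14150588e+00  2.73197695e-04  1.68744173e+00]
green [551.   56.9] [40.5 79.1] 6.5 9.9
green [560.7 -27.4] [39.5 80.7] 6.4 10.0
yaw 96.45 strip lateral width 38.68126997275678
white lat [-88.2  87.2] mid [555.8  20.3] 175.4
white lon [-105.6   75.8] mid [556.9   5.4] 181.4
gap at lon [-82.0, -57.0, -8.0, -7.0, -6.0, -5.0, -4.0, 76.0, 77.0, 78.0, 79.0, 80.0, 81.0, 82.0, 83.0, 84.0]
m [555.3  20.2] d [-0.112  0.994] strip mid [555.3  20.2]
([506.8, 49.7], 28.1, -83.0, [40.0, 73.0], [223, 0])
([598.9, 60.5], 28.2, -84.5, [39.0, 73.0], [309, 0])
([805.0, -87.2], 45.8, 9.2, [54.0, 71.0], [445, 171])
([561.8, -101.8], 223.6, -82.9, [41.0, 57.0], [242, 193])
handle 659 ((567.4253540039062, -90.38724517822266), (57.42539978027344, 9.74964427947998), 6.618899345397949)
([81.5, -39.0, 140.4], np.float64(0.23))
```

View pics/wrist5.png

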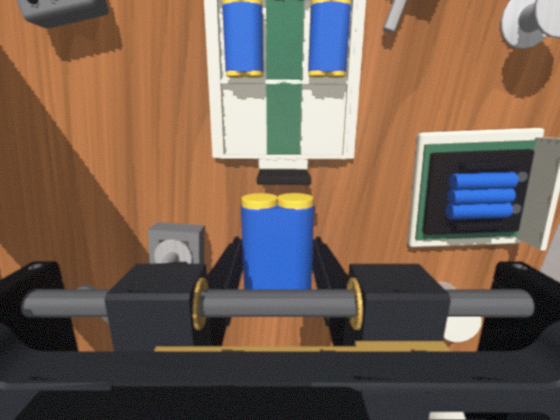

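Both placed packs lie flat in the far bays, with their tops at 28 mm, and the tray hasn't moved. The third pack goes in the near left bay.

jog_arm([
  [0,0,0.2,27.2,-13,40,30],
  [0,0,0,27.2,-13,50,30],
  [0,0,0,27.1,-13,50,30],
  [0,0,0,0,0,0,30],
  [0,0,0,0,0,20,30],
  [0,0,0,0,0,20,30],
  [0,0,0,0,0,10,30],
  [0,0,0,0,0,5,30],
  [0,0,0,0,0,0,30],
])

```text
t: 27.92
eef_pos: [514.2, -33.2, 95.7]
tcp_rot: [3.141, 0.0, 1.683]
ft_force: [1.0, -0.9, -1.3]
opening: 0.463
grip_force: 30.0
```

```bash
python3 - <<'E'
from h import *
s=env.state();print(s['eef_pos'],s['tcp_rot'],s['ft_force'],rows([513.6,-33.5,95],np.radians(96.4)))
E
```

```text
[514.22613641 -33.24605771  95.7405679 ] [3.14105326e+00 2.62485057e-04 1.68324884e+00] [ 0.98181435 -0.93395044 -1.27131882] ([-0.2, -0.7, 0.7], np.float64(0.04))
```

jog_arm([
  [0,0,0,0,0,0.5,62],
  [0,0,0,0,0,0,62],
  [0,0,0,0,0,0,62],
  [0,0,0,0,0,-20,62],
  [0,0,0,0,0,-45,75],
  [0,0,0,0,0,-45,75],
  [0,0,0,0,0,-45,75],
  [0,0,0,0,0,-45,75],
])

```text
t: 28.92
eef_pos: [513.6, -32.7, 296.6]
tcp_rot: [3.141, 0.0, 1.684]
ft_force: [0.2, -0.6, -1.0]
opening: 0.79
grip_force: 0.0
```

jog_arm([
  [0,0,0,-50,30,0,75],
  [0,0,0,-50,30,0,75],
  [0,0,0,-50,30,0,75],
  [0,0,0,-50,30,0,75],
  [0,0,0,0,0,0,75],
  [0,0,0,0,0,0,75],
])

```text
t: 29.68
eef_pos: [655.3, -217.7, 294.4]
tcp_rot: [-3.141, -0.001, 1.684]
ft_force: [-0.1, 0.4, -0.1]
opening: 0.79
grip_force: 0.0
```

```bash
python3 - <<'E'
from trayfit import *
s=env.state();print(s['eef_pos'],s['tcp_rot'],s['joints'])
c=shot('wrist');
for p in packs(c): print(p)
for n in ['top','side']:
    c=shot(n,n+'6.png'); np.savez(n+'6.npz',P=cloud(c),**c)
    for p in packs(c): print(n,p)
    for t in ['latch_slot','start_top','stand_top','key_grip','dock']:
        print(n,t,[(np.round(r['location']).tolist(),round(r['score'],2),np.round(px2w(c,*r['location'])).tolist()) for r in env.recognise(n,t)])
E
```

```text
[ 655.2535953  -217.67626694  294.44155579] [-3.14063394e+00 -6.41119705e-04  1.68354310e+00] [-4.16339869e-01  5.85517006e-01  1.37782736e+00  7.52435961e-05
  1.17939952e+00 -5.29115694e-01]
([518.3, -50.5], 28.0, -83.1, [40.0, 43.0], [147, 0])
([804.6, -87.3], 45.6, 9.0, [54.0, 71.0], [390, 60])
top ([904.7, -1063.2], -446.1, 0.1, [22.0, 261.0], [513, 89])
top ([803.4, -85.9], 47.7, 10.4, [51.0, 70.0], [281, 93])
top ([597.3, 58.5], 30.3, -84.2, [37.0, 66.0], [234, 166])
top ([512.9, -24.5], 30.2, -0.7, [40.0, 40.0], [266, 192])
top latch_slot [([214.0, 148.0], 0.85, [678.0, 156.0, 12.0])]
top start_top []
top stand_top []
top key_grip []
top dock [([151.0, 179.0], 0.6, [576.0, 342.0, 55.0]), ([264.0, 180.0], 0.59, [574.0, 1.0, 12.0]), ([241.0, 171.0], 0.53, [601.0, 71.0, 25.0])]
side ([594.4, 57.3], 28.1, -82.7, [40.0, 75.0], [288, 186])
side ([722.4, -170.9], 49.7, 41.4, [52.0, 290.0], [364, 190])
side ([505.4, 2.1], 28.2, -83.8, [42.0, 164.0], [265, 199])
side latch_slot [([306.0, 170.0], 0.63, [680.0, 151.0, 26.0])]
side start_top [([241.0, 137.0], 0.48, [523.0, 354.0, 87.0])]
side stand_top [([295.0, 277.0], 0.83, [419.0, -229.0, 28.0])]
side key_grip [([300.0, 262.0], 0.74, [439.0, -216.0, 82.0])]
side dock [([249.0, 154.0], 0.65, [544.0, 333.0, 10.0]), ([275.0, 210.0], 0.53, [490.0, 32.0, 32.0])]
```

View pics/top6.png

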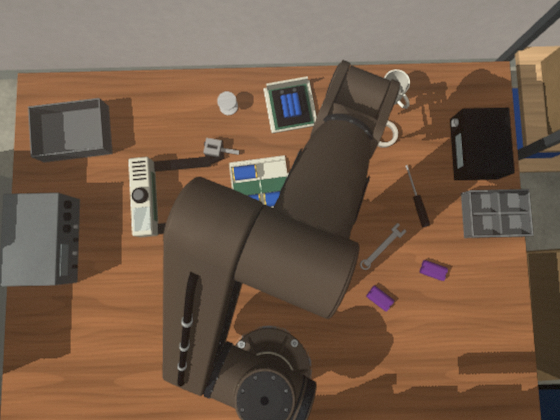

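The top view shows the packs in the tray, the latch at (213,148) and the dock head at (142,195); the lower rail is hidden. I'll move over the dock mouth for a closer wrist view.

jog_arm([
  [0,0,0,47,-9.5,-5,75],
  [0,0,0,47,-9.5,-5,75],
  [0,0,0,47,-9.5,-5,75],
  [0,0,0,47,-9.5,-5,75],
  [0,0,0,47,-9.5,-5,75],
  [0,0,0,47,-9.5,-5,75],
  [0,0,0,47,-9.5,-5,75],
  [0,0,0,0,0,0,75],
  [0,0,0,0,0,0,75],
])

```text
t: 31.45
eef_pos: [552.7, 101.2, 329.9]
tcp_rot: [3.141, 0.0, 1.684]
ft_force: [-0.5, -0.3, -0.1]
opening: 0.785
grip_force: 0.0
```

```bash
python3 - <<'E'
from h import *
s=env.state();print(s['eef_pos'],s['tcp_rot'],s['joints'])
c=shot('wrist','wrist7.png');P=cloud(c);np.savez('w7.npz',P=P,**c)
for p in packs(c): print(p)
for t in ['latch_slot','start_top','dock']:
    print(t,[(np.round(r['location']).tolist(),round(r['score'],2),np.round(px2w(c,*r['location'])).tolist()) for r in env.recognise('wrist',t)])
z=P[...,2]
# height map view of raised regions
for lo,hi,nm in ((14,21,'rail'),(30,38,'hub'),(65,74,'head')):
    m=((z>lo)&(z<hi)&(P[...,1]>100)&(np.abs(P[...,0]-560)<190)).astype(np.uint8)
    n,l,st,_=cv2.connectedComponentsWithStats(m)
    for k in range(1,n):
        if st[k,4]>80:
            q=P[l==k]; r=cv2.minAreaRect(q[:,:2].astype(np.float32)); print(nm,np.round(r[0],1),np.round(r[1],1),round(r[2],1),st[k].tolist(),round(float(np.median(q[:,2])),1))
E
```

```text
[552.70285627 101.15463813 329.86808403] [3.14133759e+00 3.23480622e-04 1.68416775e+00] [ 6.35681227e-02  3.63710860e-01  1.66678987e+00 -3.46383825e-04
  1.11082110e+00 -4.96496184e-02]
([506.9, 52.1], 28.3, -82.9, [39.0, 72.0], [225, 186])
([598.8, 62.7], 28.4, -84.5, [39.0, 72.0], [292, 186])
([515.8, -30.7], 28.3, -82.9, [39.0, 68.0], [228, 243])
latch_slot [([373.0, 152.0], 0.9, [672.0, 156.0, 35.0]), ([306.0, 212.0], 0.21, [598.0, 64.0, 28.0])]
start_top []
dock [([347.0, 92.0], 0.96, [628.0, 226.0, 19.0])]
rail [438.7 211.2] [ 32.8 190.2] 4.1 [181, 0, 30, 162, 3720] 17.8
rail [638.1 229.1] [ 41.4 198.8] 4.1 [334, 0, 41, 169, 3938] 18.0
rail [684.1 159.1] [31.8  6.7] 79.2 [372, 138, 15, 24, 141] 16.5
rail [671.8 117.2] [36.9 12.2] 79.2 [354, 165, 19, 27, 223] 15.8
hub [680.6 159.6] [47.8 48.8] 78.6 [356, 126, 50, 48, 1236] 34.1
```

View pics/wrist7.png

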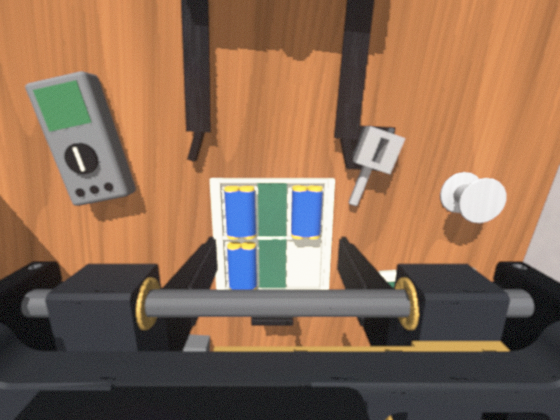

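Wrist view: all three packs lie flat in their bays, the rails run up from about (197,130) and (352,140), and the latch hub is at (380,150) with its arm pointing down-left to (355,200). Now I'll fit the dock axis.

```bash
python3 - <<'E'
from h import *
d=np.load('w7.npz');P=d['P'];z=P[...,2]
m=(z>14.5)&(z<21)&(P[...,1]>100)&(np.abs(P[...,0]-540)<130)
q=P[m]
for y in range(110,310,12):
    s=q[(q[:,1]>y)&(q[:,1]<y+12)]
    L=s[s[:,0]<530][:,0];R=s[s[:,0]>540][:,0]
    print(y+6,*(np.round(np.percentile(v,[2,98]),1) if len(v)>5 else '-' for v in (L,R)))
t=np.load('top6.npz');Q=t['P'];c={k:t[k] for k in t.files}
m=((Q[...,2]>62)&(Q[...,2]<78)&(Q[...,1]>290)&(Q[...,1]<420)&(Q[...,0]>420)&(Q[...,0]<680)).astype(np.uint8)
print('head',cv2.minAreaRect(Q[m>0][:,:2].astype(np.float32)),m.sum())
m=((Q[...,2]>80)&(Q[...,2]<110)&(Q[...,1]>290)&(Q[...,1]<420)&(Q[...,0]>420)&(Q[...,0]<680))
print('btn',cv2.minAreaRect(Q[m][:,:2].astype(np.float32)),m.sum(),np.percentile(Q[m][:,2],[5,50,95]))
# latch arm and slot
m=(z>4)&(z<20)&(np.hypot(P[...,0]-680,P[...,1]-159)<95)&(P[...,1]<135)&(P[...,0]>645)
a=P[m][:,:2]; mm=a.mean(0); v=np.linalg.svd(a-mm,full_matrices=False)[2][0]; print('arm',mm,np.degrees(np.arctan2(v[1],v[0])))
m=(np.hypot(P[...,0]-680.6,P[...,1]-159.6)<22)&(z<30); a=P[m]; print('slot',len(a), a.mean(0) if len(a) else '', cv2.minAreaRect(a[:,:2].astype(np.float32)) if len(a)>5 else '')
dx=np.r_[680.6,159.6]-mm; print('arm dir via hub',np.degrees(np.arctan2(-dx[1],-dx[0])))
E
```

```text
116 [429.4 439.5] [664.9 669.6]
128 [431.2 442.1] [645.7 669.7]
140 [433.9 445.4] [641.6 654.8]
152 [428.2 456.9] [637.5 655.6]
164 [426.7 457.8] [623.2 657.8]
176 [425.1 457.1] [621.7 659.3]
188 [424.7 456.1] [620.6 661. ]
200 [424.3 455.2] [620.  651.4]
212 [422.8 454.4] [619.2 650.1]
224 [422.5 453.7] [618.4 649.4]
236 [421.1 452.9] [617.5 648.5]
248 [420.7 451.8] [616.7 648.1]
260 [420.2 451.2] [615.7 647.1]
272 [418.8 450.3] [615. 646.]
284 [418.7 449.4] [614.4 645.3]
296 [417.1 448.6] [613.4 644.5]
308 [418.4 448.2] [612.4 643.5]
head ((530.0660400390625, 368.25775146484375), (223.07591247558594, 63.824527740478516), 4.511427402496338) 1323
btn ((560.0678100585938, 363.89251708984375), (45.57261657714844, 119.78487396240234), 87.66401672363281) 191 [80.63898923 87.25315777 95.67768232]
arm [667.66389715 110.24711772] -93.49598303687411
slot 202 [684.98663947 159.03656522  19.38328373] ((683.964599609375, 159.11151123046875), (32.484859466552734, 8.224305152893066), 83.36627960205078)
arm dir via hub -104.68763478722896
```

jog_arm([
  [0,0,9,-20,0,0,40],
  [0,0,9,0,0,0,40],
  [0,0,9,0,0,0,40],
  [0,0,9,0,0,0,40],
  [0,0,9,0,0,0,40],
  [0,0,9,0,0,0,40],
  [0,0,9,0,0,0,40],
  [0,0,9,0,0,0,40],
  [0,0,9,0,0,0,40],
  [0,0,9,0,0,0,40],
])

```text
t: 32.9
eef_pos: [555.0, 80.7, 329.7]
tcp_rot: [3.141, 0.0, 0.107]
ft_force: [0.2, -0.7, -0.1]
opening: 0.422
grip_force: 0.0
```

jog_arm([
  [0,0,0,0,0,0,40],
  [0,0,0,0,0,0,40],
])

```text
t: 33.15
eef_pos: [554.9, 81.1, 329.8]
tcp_rot: [3.142, 0.0, 0.116]
ft_force: [-0.8, 0.5, 0.2]
opening: 0.42
grip_force: 0.0
```

```bash
python3 - <<'E'
from h import *
s=env.state();print(s['eef_pos'],s['tcp_rot'],s['joints'],rows([567.6,-90.6,170],np.radians(6.4)))
E
```

```text
[554.91266169  81.10283632 329.75702703] [3.14151532e+00 1.11778762e-04 1.15702281e-01] [ 2.73758845e-02  3.62323222e-01  1.66932390e+00 -9.70077515e-05
  1.11005005e+00  1.48251306e+00] ([-7.2, 172.0, 159.8], np.float64(0.23))
```

jog_arm([
  [0,0,0.2,-1.8,43,30,40],
  [0,0,0,-1.8,43,30,40],
  [0,0,0,-1.8,43,40,40],
  [0,0,0,-1.8,43,60,40],
  [0,0,0,0,0,0,40],
  [0,0,0,0,0,0,40],
])

```text
t: 33.9
eef_pos: [566.4, -83.5, 179.7]
tcp_rot: [3.141, -0.001, 0.11]
ft_force: [0.2, -0.8, -0.4]
opening: 0.421
grip_force: 0.0
```

```bash
python3 - <<'E'
from h import *
s=env.state();print(s['eef_pos'],s['tcp_rot'],rows([567.6,-90.6,106],np.radians(6.4)))
E
```

```text
[566.44869304 -83.48887327 179.7332737 ] [ 3.14145038e+00 -5.15440352e-04  1.10357335e-01] ([0.4, 7.2, 73.7], np.float64(-0.08))
```

jog_arm([
  [0,0,0,0.4,7.2,0,40],
  [0,0,0,0,0,25,40],
  [0,0,0,0,0,25,40],
  [0,0,0,0,0,15,40],
  [0,0,0,0,0,8.5,40],
  [0,0,0,0,0,0,40],
  [0,0,0,0,0,0,0],
  [0,0,0,0,0,0,0],
  [0,0,0,0,0,0,0],
  [0,0,0,0,0,0,0],
])

```text
t: 35.15
eef_pos: [567.4, -90.8, 105.8]
tcp_rot: [3.141, -0.0, 0.109]
ft_force: [-0.6, 1.2, 2.9]
opening: 0.105
grip_force: 30.0
```

```bash
python3 - <<'E'
from h import *
s=env.state();print(s['eef_pos'],s['tcp_rot'],s['opening']*95,s['grip_force'],s['ft_force'])
u=np.r_[np.cos(np.radians(94)),np.sin(np.radians(94))];D=np.r_[534.6,246]
for a in (-228,-150,0): h=D+u*(a-106); print(a,h,rows([*h,106.0],np.radians(4)))
E
```

```text
[567.35548622 -90.75683528 105.83419145] [ 3.14147973e+00 -2.38979344e-04  1.09446437e-01] 9.948209314553642 30.00020742416382 [-0.56328499  1.22059205  2.89929299]
-228 [557.89866223 -87.18639279] ([-9.0, -4.6, -0.2], np.float64(2.27))
-150 [552.45765728  -9.37639687] ([-5.9, -82.5, -0.2], np.float64(2.27))
0 [541.99418622 140.25821067] ([0.0, -232.4, -0.2], np.float64(2.27))
```

jog_arm([
  [0,0,0.6,-3,-1.5,0,0],
  [0,0,0.6,-3,-1.5,0,0],
  [0,0,0.6,-3,-1.6,0,0],
  [0,0,0.5,0,0,0,0],
  [0,0,0,0,0,0,0],
])

```text
t: 35.78
eef_pos: [557.9, -87.2, 105.8]
tcp_rot: [3.141, -0.0, 0.07]
ft_force: [-0.4, -3.3, 6.0]
opening: 0.104
grip_force: 30.0
```

```bash
python3 - <<'E'
from trayfit import *
s=env.state();print(s['eef_pos'],s['tcp_rot'],s['ft_force'])
for n in ('side','top'):
    c=shot(n,n+'8.png'); 
    for p in packs(c): print(n,p)
c=shot('side')
u=np.r_[np.cos(np.radians(94)),np.sin(np.radians(94))];D=np.r_[534.6,246]
for a in (-150,0): h=D+u*(a-106); print(a,h,rows([*h,106.0],np.radians(4)))
E
```

```text
[557.88488809 -87.21385371 105.80706517] [ 3.14118011e+00 -7.68300160e-05  6.97619632e-02] [-0.36229097 -3.30029855  5.96584246]
side ([799.6, -92.8], 45.8, 10.1, [59.0, 72.0], [360, 189])
side ([500.4, 8.6], 28.0, -86.4, [43.0, 162.0], [264, 197])
top ([903.1, -1061.3], -446.4, 0.6, [27.0, 256.0], [513, 89])
top ([803.2, -85.4], 47.6, 8.1, [49.0, 70.0], [281, 93])
top ([592.8, 60.2], 30.4, -86.9, [38.0, 66.0], [234, 167])
-150 [552.45765728  -9.37639687] ([-0.0, -78.0, -0.2], np.float64(0.0))
0 [541.99418622 140.25821067] ([-0.0, -228.0, -0.2], np.float64(0.0))
```

jog_arm([
  [0,0,0,0,-6,0,0],
  [0,0,0,0,-10,0,0],
  [0,0,0,0,-10,0,0],
  [0,0,0,0,-10,0,0],
  [0,0,0,0,-10,0,0],
  [0,0,0,0,-10,0,0],
  [0,0,0,0,-10,0,0],
  [0,0,0,0,-10,0,0],
  [0,0,0,0,-4,0,0],
  [0,0,0,0,0,0,0],
])

```text
t: 37.17
eef_pos: [552.4, -7.1, 105.8]
tcp_rot: [3.142, -0.0, 0.069]
ft_force: [0.6, 0.3, 5.6]
opening: 0.105
grip_force: 30.0
```

jog_arm([
  [0,0,0,0,-6,0,0],
  [0,0,0,0,-12,0,0],
  [0,0,0,0,-12,0,0],
  [0,0,0,0,-12,0,0],
  [0,0,0,0,-12,0,0],
  [0,0,0,0,-12,0,0],
  [0,0,0,0,-12,0,0],
  [0,0,0,0,-12,0,0],
  [0,0,0,0,-12,0,0],
  [0,0,0,0,0,0,0],
])

```text
t: 38.42
eef_pos: [545.2, 95.4, 105.8]
tcp_rot: [-3.141, -0.0, 0.069]
ft_force: [-0.5, 7.2, 6.0]
opening: 0.104
grip_force: 30.0
```

jog_arm([
  [0,0,0,0,-6,0,0],
  [0,0,0,0,-8,0,0],
  [0,0,0,0,-8,0,0],
  [0,0,0,0,-6,0,0],
  [0,0,0,0,-4,0,0],
  [0,0,0,0,-2,0,0],
  [0,0,0,0,0,0,0],
])

```text
t: 39.3
eef_pos: [542.9, 128.1, 105.8]
tcp_rot: [3.141, 0.0, 0.069]
ft_force: [0.7, -4.7, 6.2]
opening: 0.103
grip_force: 30.0
```

jog_arm([
  [0,0,0,0,-2,0,0],
  [0,0,0,0,-2,0,0],
  [0,0,0,0,-2,0,0],
  [0,0,0,0,0,0,0],
])

```text
t: 39.8
eef_pos: [542.5, 134.0, 105.8]
tcp_rot: [3.141, 0.0, 0.069]
ft_force: [-0.2, -6.9, 7.3]
opening: 0.104
grip_force: 30.0
```

jog_arm([
  [0,0,0,0,-2,0,0],
  [0,0,0,0,-2,0,0],
  [0,0,0,0,0,0,0],
])

```text
t: 40.17
eef_pos: [542.2, 137.9, 105.8]
tcp_rot: [3.141, 0.0, 0.069]
ft_force: [0.7, -6.2, 6.3]
opening: 0.1
grip_force: 30.0
```

jog_arm([
  [0,0,0,0,-1.5,0,0],
  [0,0,0,0,-1.5,0,0],
  [0,0,0,0,0,0,0],
])

```text
t: 40.55
eef_pos: [542.1, 140.9, 105.8]
tcp_rot: [3.141, 0.0, 0.069]
ft_force: [0.7, -6.5, 5.0]
opening: 0.103
grip_force: 30.0
```

jog_arm([
  [0,0,0,0,-1.5,0,0],
  [0,0,0,0,0,0,0],
])

```text
t: 40.8
eef_pos: [542.0, 142.4, 105.8]
tcp_rot: [3.141, 0.0, 0.069]
ft_force: [0.2, -6.6, 6.2]
opening: 0.105
grip_force: 30.0
```

jog_arm([
  [0,0,0,0,-1.5,0,0],
  [0,0,0,0,0,0,0],
])

```text
t: 41.05
eef_pos: [541.8, 143.8, 105.8]
tcp_rot: [3.141, 0.0, 0.069]
ft_force: [0.4, -7.7, 5.9]
opening: 0.105
grip_force: 30.0
```

jog_arm([
  [0,0,0,0,-1.5,0,0],
  [0,0,0,0,0,0,0],
])

```text
t: 41.3
eef_pos: [541.7, 145.3, 105.8]
tcp_rot: [3.141, 0.0, 0.069]
ft_force: [0.6, -6.3, 6.4]
opening: 0.102
grip_force: 30.0
```

jog_arm([
  [0,0,0,0,-1.5,0,0],
  [0,0,0,0,0,0,0],
])

```text
t: 41.55
eef_pos: [541.5, 145.8, 105.8]
tcp_rot: [3.14, 0.001, 0.069]
ft_force: [0.5, -17.4, 8.6]
opening: 0.104
grip_force: 30.0
```

jog_arm([
  [0,0,0,0,-1.5,0,0],
  [0,0,0,0,0,0,0],
])

```text
t: 41.8
eef_pos: [541.5, 146.0, 105.8]
tcp_rot: [3.138, 0.001, 0.069]
ft_force: [0.5, -30.5, 9.8]
opening: 0.105
grip_force: 30.0
```

```bash
python3 - <<'E'
from h import *
s=env.state();print(s['eef_pos'],s['tcp_rot'],s['ft_force'])
c=shot('side'); P=cloud(c)
for n in ('top','side'):
    c=shot(n,n+'9.png');P=cloud(c)
    m=(P[...,2]>60)&(P[...,2]<73)&(P[...,1]>290)&(P[...,1]<420)&(P[...,0]>420)&(P[...,0]<640); q=P[m]
    print(n,m.sum(), cv2.minAreaRect(q[:,:2].astype(np.float32)) if m.sum()>5 else '')
    for p in packs(c): print(p)
im=cv2.imread('pics/top9.png')[110:260,90:300]; cv2.imwrite('pics/crop9.png',cv2.resize(im,None,fx=3.8,fy=3.8,interpolation=cv2.INTER_CUBIC))
E
```

```text
[541.54367398 145.95450382 105.80392533] [3.13846599e+00 1.37673243e-03 6.91651572e-02] [  0.48203672 -30.52443428   9.79006863]
top 722 ((551.743896484375, 369.725830078125), (178.17112731933594, 62.71077346801758), 4.216824054718018)
([906.9, -1063.6], -446.3, 0.1, [23.0, 256.0], [513, 89])
([802.9, -85.4], 47.2, 8.0, [50.0, 69.0], [281, 93])
side 440 ((512.2500610351562, 364.5663146972656), (185.69590759277344, 70.83837127685547), 2.549351215362549)
([483.9, 242.1], 28.0, -85.6, [43.0, 156.0], [231, 159])
([801.9, -93.2], 45.4, 6.8, [62.0, 74.0], [360, 189])
```

View pics/crop9.png

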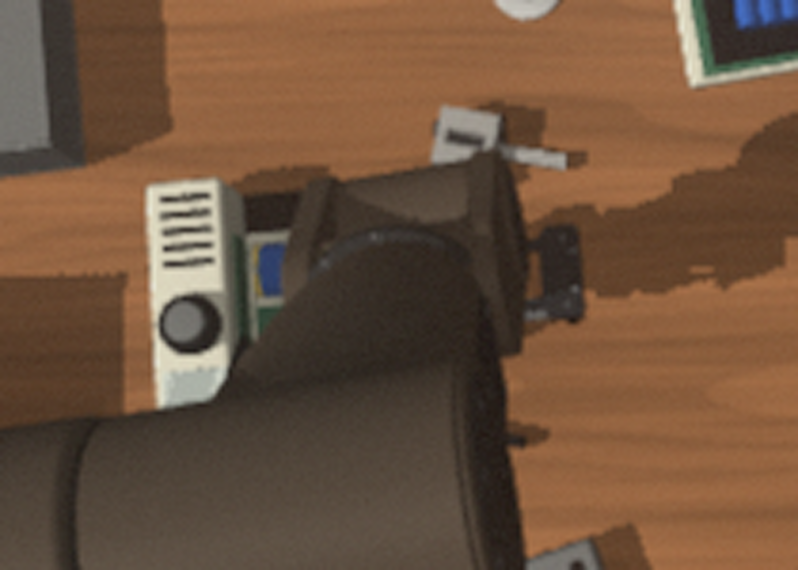

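The tray is against the stop, with contact force up to 30 N at TCP y = 146. I'll back off slightly, release and rise.

jog_arm([
  [0,0,0,0,1.2,0,0],
  [0,0,0,0,1,0,0],
  [0,0,0,0,0,0,22],
  [0,0,0,0,0,0,22],
  [0,0,0,0,0,0,22],
  [0,0,0,0,0,-20,22],
  [0,0,0,0,0,-50,30],
  [0,0,0,0,0,-60,40],
  [0,0,0,0,0,-60,40],
  [0,0,0,0,0,-20,40],
])

```text
t: 43.2
eef_pos: [541.9, 146.9, 319.2]
tcp_rot: [-3.141, -0.005, 0.07]
ft_force: [-0.1, 0.3, -0.5]
opening: 0.42
grip_force: 0.0
```

```bash
python3 - <<'E'
from h import *
s=env.state();print(s['eef_pos'],s['tcp_rot'],s['ft_force'],s['opening'])
for n in ('top','side'):
    c=shot(n,n+'10.png');P=cloud(c)
    near=np.hypot(P[...,0]-440,P[...,1]+207)<60
    for lo,hi in ((75,115),(26,45)):
        m=near&(P[...,2]>lo)&(P[...,2]<hi); q=P[m]
        if len(q)>5: print(n,lo,len(q),cv2.minAreaRect(q[:,:2].astype(np.float32)),np.median(q[:,2]))
print(rows([440,-340,300],np.radians(94)))
im=cv2.imread('pics/top10.png')[190:250,300:370]; cv2.imwrite('pics/crop10.png',cv2.resize(im,None,fx=8,fy=8,interpolation=cv2.INTER_CUBIC))
E
```

```text
[541.94956383 146.94959821 319.22820395] [-3.14122601 -0.00500022  0.06968387] [-0.10196105  0.34305555 -0.50234463] 0.41960250597214444
top 75 113 ((437.6416320800781, -212.58544921875), (54.38687515258789, 12.281105041503906), 11.08010196685791) 107.76658548362116
top 26 313 ((438.1492919921875, -210.69056701660156), (64.13993072509766, 64.30689239501953), 2.5982518196105957) 31.799957594476837
side 75 150 ((437.9510498046875, -215.18760681152344), (59.287376403808594, 15.806716918945312), 8.372194290161133) 101.19597719600085
side 26 253 ((437.07012939453125, -212.23641967773438), (65.72066497802734, 68.65538024902344), 3.3735427856445312) 30.843783812695165
([-135.6, 478.7, 17.8], np.float64(89.99))
```

View pics/crop10.png

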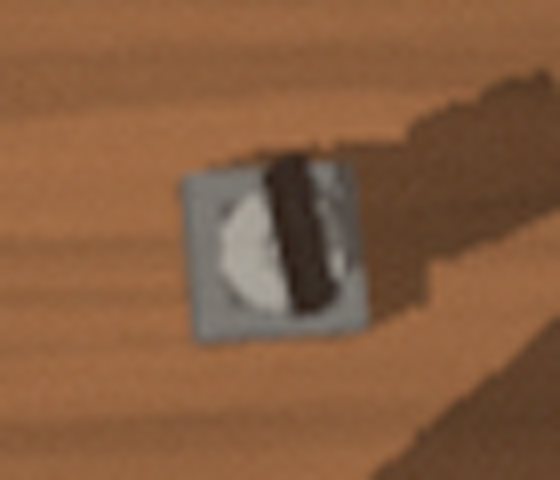

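The crop shows the key in its stand: white collar, dark paddle with its long side about 10° off world x, near (437.7,-212.6). I'll move above it for a wrist view.

```bash
python3 - <<'E'
from h import *
print(rows([438,-212.5,330],np.radians(10)))
E
```

```text
([-128.7, 351.3, -12.2], np.float64(-6.01))
```

jog_arm([
  [0,0,0,-16,43.9,-1,40],
  [0,0,0,-16,43.9,-2,40],
  [0,0,0,-16,43.9,-2,40],
  [0,0,0,-16,43.9,-2,40],
  [0,0,0,-16,43.9,-2,40],
  [0,0,0,-16,43.9,-2,40],
  [0,0,0,-16,43.9,-1,40],
  [0,0,0,-16,43.9,0,40],
  [0,0,-6,0,0,0,40],
  [0,0,0,0,0,0,40],
])

```text
t: 44.55
eef_pos: [438.0, -212.7, 326.2]
tcp_rot: [-3.14, 0.002, 0.173]
ft_force: [0.6, -0.1, 0.1]
opening: 0.418
grip_force: 0.0
```

jog_arm([
  [0,0,0,0,0,0,40],
  [0,0,0,0,0,0,40],
])

```text
t: 44.8
eef_pos: [438.5, -212.0, 327.3]
tcp_rot: [-3.141, 0.0, 0.174]
ft_force: [-0.1, -0.1, 0.4]
opening: 0.419
grip_force: 0.0
```

```bash
cat > key.py <<'E'
from h import *
def key(c,x=438,y=-212):
    P=cloud(c)
    near=np.hypot(P[...,0]-x,P[...,1]-y)<62
    for lo,hi in ((98,114),(33,40),(27,32.5)):
        m=near&(P[...,2]>lo)&(P[...,2]<hi); q=P[m]
        if len(q)>5: print(lo,len(q),cv2.minAreaRect(q[:,:2].astype(np.float32)),np.median(q[:,2]))
E
python3 - <<'E'
from key import *
s=env.state();print(s['eef_pos'],s['tcp_rot'],s['joints'])
c=shot('wrist','wrist11.png'); key(c)
for t in ['key_grip','stand_top']: print(t,[(np.round(r['location']).tolist(),round(r['score'],2),np.round(px2w(c,*r['location'])).tolist()) for r in env.recognise('wrist',t)])
E
```

```text
[ 438.46671033 -212.0325439   327.29660846] [-3.14135220e+00  3.23564888e-04  1.73831824e-01] [-5.86126405e-01  2.55500721e-01  1.83908085e+00 -5.61152679e-05
  1.04741127e+00  8.10866193e-01]
98 545 ((440.5429382324219, -212.14761352539062), (55.2742919921875, 11.057870864868164), 10.124798774719238) 108.4809194840629
33 595 ((440.4046630859375, -212.26490783691406), (44.302833557128906, 47.449005126953125), 10.702088356018066) 34.8509800629804
27 1204 ((440.1597595214844, -210.51498413085938), (64.11536407470703, 64.04077911376953), 2.72894287109375) 29.88647845875164
key_grip [([275.0, 185.0], 0.56, [453.0, -208.0, 109.0])]
stand_top [([270.0, 168.0], 0.83, [459.0, -200.0, 34.0]), ([13.0, 143.0], 0.36, [427.0, 155.0, -1.0])]
```

View pics/wrist11.png

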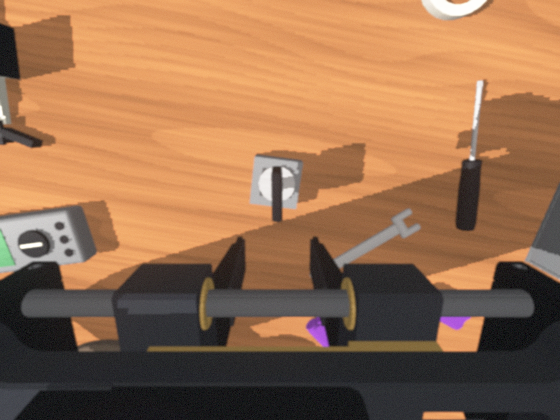

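The wrist view shows the key centred at about (277,190), clear of the fingers, paddle yaw 10.1°. Going down to grip it.

jog_arm([
  [0,0,0,1.7,0.4,40,40],
  [0,0,0,0,0,45,40],
  [0,0,0,0,0,45,40],
  [0,0,0,0,0,30,40],
  [0,0,0,0,0,14,40],
  [0,0,0,0,0,5,40],
  [0,0,0,0,0,0,40],
  [0,0,0,0,0,0,0],
  [0,0,0,0,0,0,0],
  [0,0,0,0,0,0,0],
])

```text
t: 46.2
eef_pos: [440.1, -212.7, 148.9]
tcp_rot: [3.141, -0.0, 0.174]
ft_force: [0.4, 0.2, 0.8]
opening: 0.163
grip_force: 0.7
```

jog_arm([
  [0,0,0,0,0,0,0],
  [0,0,0,0,0,0,0],
  [0,0,0,0,0,-20,0],
  [0,0,0,0,0,-40,0],
  [0,0,0,0,0,-40,0],
  [0,0,0,0,0,-40,0],
  [0,0,0,0,0,-40,0],
])

```text
t: 47.08
eef_pos: [439.8, -212.5, 329.9]
tcp_rot: [-3.142, 0.0, 0.174]
ft_force: [-0.1, -0.8, -1.8]
opening: 0.123
grip_force: 30.0
```

```bash
python3 - <<'E'
from h import *
s=env.state();print(s['eef_pos'],s['tcp_rot'],s['opening']*95,s['grip_force'])
print(rows([682,75,330],np.radians(80)))
E
```

```text
[ 439.81439254 -212.52887191  329.86825647] [-3.14155968e+00  1.39192830e-04  1.73939208e-01] 11.6406211497346 29.99973624944687
([288.3, -241.3, -0.1], np.float64(-70.03))
```

jog_arm([
  [0,0,0,35,-30,0,0],
  [0,0,0,35,-30,0,0],
  [0,0,0,35,-30,0,0],
  [0,0,0,35,-30,0,0],
  [0,0,0,35,-30,0,0],
  [0,0,0,35,-30,0,0],
  [0,0,0,35,-30,0,0],
  [0,0,0,35,-30,0,0],
])

```text
t: 48.08
eef_pos: [675.0, 73.5, 328.2]
tcp_rot: [3.142, 0.001, 0.174]
ft_force: [-0.6, -0.5, -1.2]
opening: 0.124
grip_force: 30.0
```

jog_arm([
  [0,0,-9.8,0,0,0,0],
  [0,0,-9.8,0,0,0,0],
  [0,0,-9.8,0,0,0,0],
  [0,0,-9.8,0,0,0,0],
  [0,0,-9.8,0,0,0,0],
  [0,0,-9.8,0,0,0,0],
  [0,0,-9.8,0,0,0,0],
  [0,0,0,0,0,0,0],
  [0,0,0,0,0,0,0],
])

```text
t: 49.2
eef_pos: [674.2, 72.2, 328.4]
tcp_rot: [-3.141, 0.0, 1.368]
ft_force: [-0.0, -0.2, 0.1]
opening: 0.122
grip_force: 30.0
```

```bash
python3 - <<'E'
from h import *
s=env.state();print(s['eef_pos'],s['tcp_rot'],s['joints'])
c=shot('wrist','wrist12.png');P=cloud(c);z=P[...,2];np.savez('w12.npz',P=P,**c)
near=np.hypot(P[...,0]-680,P[...,1]-160)<45
m=near&(z>31)&(z<38);q=P[m];print('hub',m.sum(),cv2.minAreaRect(q[:,:2].astype(np.float32)),np.median(q[:,2]))
r=cv2.minAreaRect(q[:,:2].astype(np.float32)); ins=np.hypot(P[...,0]-r[0][0],P[...,1]-r[0][1])<20
q=P[ins&(z<30)]; print('slot',len(q),cv2.minAreaRect(q[:,:2].astype(np.float32)) if len(q)>5 else '')
hsv=cv2.cvtColor(c['color'],cv2.COLOR_RGB2HSV)
dk=(ins&(hsv[...,2]<95)); v,u=np.nonzero(dk); w=np.array([px2w(c,a,b,34)[:2] for a,b in zip(u,v)],np.float32); print('dark',len(w),cv2.minAreaRect(w) if len(w)>5 else '')
m=(z>5)&(z<22)&(np.hypot(P[...,0]-680,P[...,1]-160)<100)&(np.hypot(P[...,0]-680,P[...,1]-160)>36)&(np.abs(P[...,0]-672)<25)&(P[...,1]<130)
q=P[m];print('arm',len(q),cv2.minAreaRect(q[:,:2].astype(np.float32)) if len(q)>5 else '')
# held key top
psi=s['tcp_rot'][2]; m=(z>s['eef_pos'][2]-62)&(z<s['eef_pos'][2]-30)&(np.hypot(P[...,0]-s['eef_pos'][0],P[...,1]-s['eef_pos'][1])<45); print('held',m.sum())
ys,xs=np.nonzero(near&(z<60)); print(xs.min(),xs.max(),ys.min(),ys.max())
E
```

```text
[674.24263344  72.17752096 328.38128623] [-3.14132156e+00  1.91092510e-04  1.36758286e+00] [ 9.34328282e-03  5.39986679e-01  1.36991002e+00 -1.37414000e-04
  1.23200126e+00  2.12602461e-01]
hub 1319 ((680.3599243164062, 159.32803344726562), (47.625701904296875, 47.469139099121094), 78.48767852783203) 33.92431257112946
slot 261 ((680.5271606445312, 159.63522338867188), (31.754444122314453, 11.677145957946777), 78.2137680053711)
dark 491 ((666.3658447265625, -27.60247802734375), (613.872314453125, 918.3927001953125), 77.88233184814453)
arm 296 ((668.756591796875, 102.12137603759766), (44.68709945678711, 10.996330261230469), 78.06509399414062)
held 2667
232 300 80 150
```

View pics/wrist12.png

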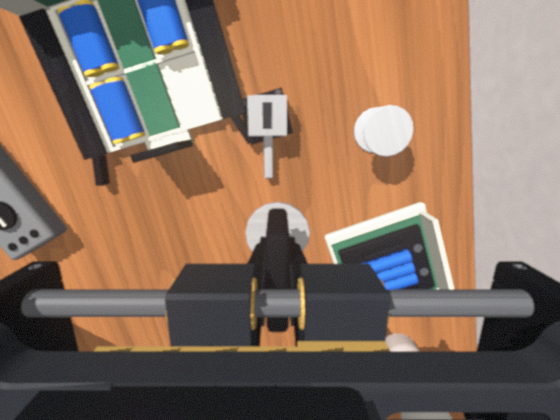

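Wrist view: the hub slot is at (267,115) and the arm points down. The key hangs at (278,235), in line with the slot, and the tray is home in the dock. I'll check the key's offset in the grip.

```bash
python3 - <<'E'
from h import *
d=np.load('w12.npz');P=d['P'];s=env.state();psi=s['tcp_rot'][2];p=s['eef_pos']
q=P-p; x=q[...,0]*np.cos(psi)+q[...,1]*np.sin(psi); y=q[...,0]*np.sin(psi)-q[...,1]*np.cos(psi); h=q[...,2]
for nm,lo,hi in(('paddle',-50,-34),('collar',-118,-108)):
    m=(h>lo)&(h<hi)&(abs(x)<45)&(abs(y)<30); print(nm,m.sum(),np.percentile(x[m],[2,50,98,99.7]),np.percentile(y[m],[1,50,99]),np.median(h[m]))
m=(h>-118)&(h<-108)&(abs(x)<45)&(abs(y)<30)
A=np.c_[2*x[m],2*y[m],np.ones(m.sum())]
hull=cv2.convexHull(np.c_[x[m],y[m]].astype(np.float32))[:,0]; hf=hull[hull[:,0]>0]; A=np.c_[2*hf,np.ones(len(hf))]; r=np.linalg.lstsq(A,(hf**2).sum(1),rcond=None)[0]; print('circle',r[:2],np.sqrt(r[2]+r[0]**2+r[1]**2))
print(rows([680.5,159.5,200],np.radians(78.3)))
E
```

```text
paddle 2170 [-26.04515532  11.31086628  26.89149479  27.21618247] [-12.12220922   0.74882223  13.78088259] -40.167112687630635
collar 1438 [-10.53765662   6.29475393  21.94415381  22.65486897] [-21.49140027   1.12915625  23.75576238] -113.72221527189673
circle [-0.63357031  1.11418986] 23.637979296559426
([86.8, -11.5, 128.4], np.float64(0.09))
```

jog_arm([
  [0,0,0,22,-3,20,0],
  [0,0,0,22,-3,30,0],
  [0,0,0,22,-3,40,0],
  [0,0,0,21.3,-3.3,38,0],
  [0,0,0,0,0,0,0],
  [0,0,0,0,0,0,0],
])

```text
t: 50.0
eef_pos: [679.7, 160.4, 201.1]
tcp_rot: [3.141, -0.0, 1.371]
ft_force: [0.7, -0.3, -0.2]
opening: 0.125
grip_force: 30.0
```

```bash
python3 - <<'E'
from h import *
s=env.state();print(s['eef_pos'],s['tcp_rot'],s['ft_force'],rows([680.5,159.5,172],np.radians(78.3)))
E
```

```text
[679.73687041 160.44398108 201.10946763] [ 3.14089675e+00 -4.45108473e-05  1.37123375e+00] [ 0.74835737 -0.29253003 -0.21377282] ([-0.8, 0.9, 29.1], np.float64(0.27))
```

jog_arm([
  [0,0,0.2,0,0,15,0],
  [0,0,0,0,0,12,0],
  [0,0,0,0,0,3,0],
  [0,0,0,0,0,2,0],
  [0,0,0,0,0,2,0],
  [0,0,0,0,0,0,0],
])

```text
t: 50.75
eef_pos: [679.6, 160.2, 166.7]
tcp_rot: [3.141, -0.0, 1.368]
ft_force: [1.0, -0.1, -0.6]
opening: 0.125
grip_force: 30.0
```

No contact yet at 166.7; the bit should be just at the face.

jog_arm([
  [0,0,0,0,0,2,0],
  [0,0,0,0,0,2,0],
  [0,0,0,0,0,0,0],
])

```text
t: 51.12
eef_pos: [679.5, 160.2, 162.3]
tcp_rot: [-3.141, 0.0, 1.368]
ft_force: [0.2, 0.9, -1.6]
opening: 0.123
grip_force: 30.0
```

jog_arm([
  [0,0,0,0,0,3,0],
  [0,0,0,0,0,3,0],
  [0,0,0,0,0,2,0],
  [0,0,0,0,0,1,0],
  [0,0,0,0,0,0,0],
])

```text
t: 51.75
eef_pos: [679.5, 160.2, 153.5]
tcp_rot: [3.142, 0.0, 1.368]
ft_force: [0.5, 0.1, -1.3]
opening: 0.122
grip_force: 30.0
```

jog_arm([
  [0,0,0,0,0,0.8,0],
  [0,0,0,0,0,0.4,0],
  [0,0,0,0,0,0,0],
  [0,0,0,0,0,0,0],
])

```text
t: 52.25
eef_pos: [679.6, 160.2, 152.6]
tcp_rot: [3.141, -0.0, 1.368]
ft_force: [-0.6, 0.2, 3.0]
opening: 0.124
grip_force: 30.0
```

jog_arm([
  [0,0,4,0,0,0,0],
  [0,0,6,0,0,0,0],
  [0,0,6,0,0,0,0],
  [0,0,6,0,0,0,0],
  [0,0,6,0,0,0,0],
  [0,0,6,0,0,0,0],
  [0,0,6,0,0,0,0],
  [0,0,6,0,0,0,0],
  [0,0,4,0,0,0,0],
  [0,0,0,0,0,0,0],
])

```text
t: 53.5
eef_pos: [679.6, 160.2, 152.6]
tcp_rot: [3.141, -0.0, 0.496]
ft_force: [-0.8, -0.6, 4.2]
opening: 0.123
grip_force: 30.0
```

```bash
python3 - <<'E'
from h import *
s=env.state();print(s['eef_pos'],s['tcp_rot'],s['ft_force'],s['moment'])
E
```

```text
[679.60766949 160.18320558 152.61246696] [ 3.14135989e+00 -3.34243591e-04  4.95658268e-01] [-0.75152194 -0.64463105  4.24791672] [-0.05140616  0.19814018 -0.02024312]
```

jog_arm([
  [0,0,4,0,0,0,0],
  [0,0,4,0,0,0,0],
  [0,0,4,0,0,0,0],
  [0,0,3,0,0,0,0],
  [0,0,2,0,0,0,0],
  [0,0,0,0,0,0,0],
])

```text
t: 54.25
eef_pos: [679.6, 160.1, 152.6]
tcp_rot: [3.141, -0.0, 0.199]
ft_force: [-1.4, -0.8, 5.0]
opening: 0.125
grip_force: 30.0
```

```bash
python3 - <<'E'
from h import *
s=env.state();print(s['eef_pos'],s['tcp_rot'],s['ft_force'],s['moment'])
c=shot('wrist');P=cloud(c);z=P[...,2]
r=np.hypot(P[...,0]-680.5,P[...,1]-159.5); m=(z>4)&(z<20)&(r>40)&(r<84)&(P[...,1]<175)
q=P[m];hsv=cv2.cvtColor(c['color'],cv2.COLOR_RGB2HSV)[m]; k=(hsv[:,1]<60)&(hsv[:,2]>100); a=q[k]
if len(a)>20: print(len(a),cv2.minAreaRect(a[:,:2].astype(np.float32)), np.degrees(np.arctan2(*(np.median(a[:,:2],0)-[680.5,159.5])[::-1])))
E
```

```text
[679.63252366 160.09343251 152.63580075] [ 3.14140506e+00 -4.03987194e-04  1.99299814e-01] [-1.36141954 -0.83542499  4.96422687] [-0.26314073  0.30547439 -0.00449354]
```

jog_arm([
  [0,0,3,0,0,0,0],
  [0,0,3,0,0,0,0],
  [0,0,2,0,0,0,0],
  [0,0,0,0,0,0,0],
])

```text
t: 54.8
eef_pos: [679.6, 160.1, 152.6]
tcp_rot: [3.141, -0.0, 0.06]
ft_force: [-1.5, -1.8, 5.1]
opening: 0.126
grip_force: 30.0
```

```bash
python3 - <<'E'
from h import *
s=env.state();print(s['eef_pos'],s['tcp_rot'],s['ft_force'],s['moment'],s['tau'])
for n in ('top','wrist'): shot(n,n+'13.png')
c=shot('wrist');P=cloud(c);z=P[...,2]
for n in ('wrist','top','side'):
    c=shot(n);P=cloud(c);z=P[...,2]
    r=np.hypot(P[...,0]-680.5,P[...,1]-159.5); m=(z>8)&(z<24)&(r>40)&(r<84); q=P[m];hsv=cv2.cvtColor(c['color'],cv2.COLOR_RGB2HSV)[m]; k=(hsv[:,1]<70)&(hsv[:,2]>90); a=q[k]
    if len(a)>10: print(n,len(a),cv2.minAreaRect(a[:,:2].astype(np.float32)), np.degrees(np.arctan2(*(np.median(a[:,:2],0)-[680.5,159.5])[::-1])))
E
```

```text
[679.62041318 160.0628902  152.62365142] [ 3.14136702e+00 -3.73981815e-04  5.97972388e-02] [-1.54513018 -1.83877716  5.10023012] [-0.29796547  0.27467566 -0.00978901] [  0.86430084 -69.70107079 -21.83670044   0.31840945  -0.53749993
   0.24119105]
top 13 ((618.5877685546875, 140.211181640625), (36.758724212646484, 3.0594685077667236), 14.51197624206543) -162.8399866388768
side 62 ((612.0704345703125, 168.50894165039062), (39.2230224609375, 67.65133666992188), 17.000091552734375) -174.55978024638668
```

jog_arm([
  [0,0,2,0,0,0,0],
  [0,0,2,0,0,0,0],
  [0,0,2,0,0,0,0],
  [0,0,0,0,0,0,0],
])

```text
t: 55.6
eef_pos: [679.6, 160.0, 152.6]
tcp_rot: [3.141, -0.0, -0.045]
ft_force: [-0.7, -1.6, 4.5]
opening: 0.12
grip_force: 30.0
```

```bash
cat > la.py <<'E'
from h import *
s=env.state();print(s['eef_pos'],s['tcp_rot'],s['ft_force'],s['moment'],s['tau'][5])
for n in ('top','side'):
    c=shot(n);P=cloud(c);z=P[...,2]
    r=np.hypot(P[...,0]-680.5,P[...,1]-159.5); m=(z>8)&(z<24)&(r>40)&(r<84)&(P[...,0]>600)&(P[...,1]<165); q=P[m];hsv=cv2.cvtColor(c['color'],cv2.COLOR_RGB2HSV)[m]; k=(hsv[:,1]<70)&(hsv[:,2]>90); a=q[k]
    if len(a)>4: print(n,len(a),cv2.minAreaRect(a[:,:2].astype(np.float32)), np.degrees(np.arctan2(*(np.median(a[:,:2],0)-[680.5,159.5])[::-1])))
E
python3 la.py
```

```text
[679.64076837 160.03071635 152.63906336] [ 3.14141625e+00 -4.32469537e-04 -4.49594364e-02] [-0.67734947 -1.58250653  4.50677966] [-0.31101266  0.34675156 -0.03574768] 0.23623550310730934
side 33 ((619.9127197265625, 151.42137145996094), (21.963420867919922, 36.661590576171875), 80.81452941894531) -173.47906273425568
```

jog_arm([
  [0,0,2,0,0,0,0],
  [0,0,1,0,0,0,0],
  [0,0,0,0,0,0,0],
])

```text
t: 56.08
eef_pos: [679.6, 160.0, 152.6]
tcp_rot: [3.141, -0.0, -0.097]
ft_force: [-1.1, -1.4, 5.1]
opening: 0.129
grip_force: 30.0
```

```bash
python3 la.py; python3 -c "
from h import *
im=cv2.imread('pics/wrist13.png');print(1)
c=shot('side','side14.png');im=cv2.imread('pics/side14.png')[130:230,200:360];cv2.imwrite('pics/crop14.png',cv2.resize(im,None,fx=4.5,fy=4.5,interpolation=cv2.INTER_CUBIC))"
```

```text
[679.62220881 160.03684799 152.61809043] [ 3.14138711e+00 -3.96723386e-04 -9.70263261e-02] [-1.05036757 -1.42147237  5.1485129 ] [-0.34856907  0.31193868 -0.01245278] 0.13994242530316114
side 37 ((617.644775390625, 154.59335327148438), (32.90080261230469, 20.27056884765625), 0.022938450798392296) -173.38877422380875
1
```

View pics/crop14.png

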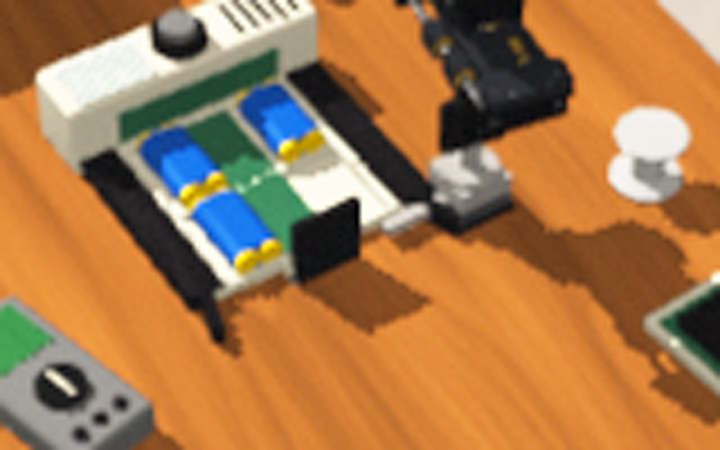

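The crop shows the latch arm at (405,215), lying across behind the tray's rear edge, and the packs flat. I'll turn a little more until the torque rises.

jog_arm([
  [0,0,1.5,0,0,0,0],
  [0,0,1.5,0,0,0,0],
  [0,0,0,0,0,0,0],
])

```text
t: 56.6
eef_pos: [679.6, 160.0, 152.6]
tcp_rot: [3.141, -0.0, -0.149]
ft_force: [-1.7, -1.5, 5.9]
opening: 0.126
grip_force: 30.1
```

```bash
python3 la.py
```

```text
[679.59723626 160.04725773 152.61050365] [ 3.14108506e+00 -4.41949000e-04 -1.48534622e-01] [-1.67845454 -1.47812712  5.91378583] [-0.37121265  0.36933457  0.49628352] 0.7058145850896835
side 31 ((619.0809936523438, 155.57022094726562), (17.243192672729492, 32.962501525878906), 89.71126556396484) -175.16443796250817
```

jog_arm([
  [0,0,1.5,0,0,0,0],
  [0,0,1.5,0,0,0,0],
  [0,0,0,0,0,0,0],
])

```text
t: 57.08
eef_pos: [679.7, 160.0, 152.6]
tcp_rot: [3.141, -0.001, -0.2]
ft_force: [-0.7, -2.6, 4.2]
opening: 0.131
grip_force: 31.2
```

```bash
python3 la.py
```

```text
[679.66583703 160.02981868 152.64753281] [ 3.14097433e+00 -7.99240711e-04 -2.00301050e-01] [-0.65043108 -2.56743848  4.17707164] [-0.36741959  0.24265796  0.82989494] 0.9928939864039421
side 30 ((619.9713745117188, 156.13760375976562), (20.46753692626953, 31.81509017944336), 69.93109130859375) -174.61402318357017
```

The moment rose from about 0 to 0.5 and then 0.83 N·m, so the latch is at its stop. I'll unwind to the middle of the slot play and lift out.

jog_arm([
  [0,0,-3,0,0,0,0],
  [0,0,-3,0,0,0,0],
  [0,0,-3,0,0,0,0],
  [0,0,-1.5,0,0,0,0],
  [0,0,0,0,0,0,0],
])

```text
t: 57.8
eef_pos: [679.8, 160.3, 152.6]
tcp_rot: [-3.141, -0.001, -0.019]
ft_force: [-0.5, 0.2, 6.2]
opening: 0.124
grip_force: 30.0
```

```bash
python3 la.py
```

```text
[679.76229498 160.305397   152.64750309] [-3.14145784e+00 -9.30383780e-04 -1.91294031e-02] [-0.47398298  0.19598195  6.24194468] [ 0.10979571 -0.00283255  0.08271765] -0.14392677694559097
side 36 ((619.6629028320312, 154.70558166503906), (19.284727096557617, 37.907718658447266), 88.24440002441406) -175.90517550402208
```

Free of load. Now lift out and carry it back over the stand.

jog_arm([
  [0,0,0,0,0,-4,0],
  [0,0,0,0,0,-6,0],
  [0,0,0,0,0,-10,0],
  [0,0,0,0,0,-30,0],
  [0,0,0,0,0,-45,0],
  [0,0,0,0,0,-40,0],
  [0,0,0,0,0,-10,0],
  [0,0,0,0,0,0,0],
])

```text
t: 58.9
eef_pos: [679.3, 160.1, 297.3]
tcp_rot: [3.142, -0.0, -0.02]
ft_force: [0.5, -0.4, -0.8]
opening: 0.127
grip_force: 30.0
```

```bash
python3 la.py; python3 -c "
from h import *
c=shot('wrist');P=cloud(c);s=env.state();psi=s['tcp_rot'][2];p=s['eef_pos'];z=P[...,2]
m=(np.hypot(P[...,0]-680.5,P[...,1]-159.5)<45)&(z>31)&(z<38);q=P[m]
if len(q)>9: print('hub',cv2.minAreaRect(q[:,:2].astype(np.float32)))
r=np.hypot(P[...,0]-680.5,P[...,1]-159.5);m=(z>8)&(z<22)&(r>40)&(r<84)&(P[...,0]<640)&(P[...,1]<170);q=P[m]
if len(q)>9: print('arm',len(q),cv2.minAreaRect(q[:,:2].astype(np.float32)),np.median(q,0))
print(rows([440.2,-211,290],np.radians(10)))"
```

```text
[679.33098136 160.13636178 297.31348202] [ 3.14152512e+00 -2.22322347e-04 -1.97756007e-02] [ 0.53632128 -0.38542235 -0.81362657] [0.02418018 0.00309343 0.02391709] -0.0006856499931018334
top 44 ((619.01806640625, 154.92442321777344), (36.226985931396484, 12.15040111541748), 7.699495792388916) -175.41925292151467
side 30 ((618.3964233398438, 153.82089233398438), (38.385311126708984, 17.60967445373535), 4.849391937255859) -174.45343338893298
hub ((680.5390625, 158.99923706054688), (47.699851989746094, 47.919715881347656), 3.8301682472229004)
([-231.6, 375.8, 5.5], np.float64(-11.14))
```

jog_arm([
  [0,0,0,-25.7,41.8,0,0],
  [0,0,0,-25.7,41.8,0,0],
  [0,0,0,-25.7,41.8,0,0],
  [0,0,0,-25.7,41.8,0,0],
  [0,0,0,-25.7,41.8,0,0],
  [0,0,0,-25.7,41.8,0,0],
  [0,0,0,-25.7,41.8,0,0],
  [0,0,0,-25.7,41.8,0,0],
  [0,0,0,-25.8,41.6,0,0],
  [0,0,0,0,0,0,0],
])

```text
t: 60.3
eef_pos: [439.3, -213.1, 296.5]
tcp_rot: [-3.141, 0.002, -0.023]
ft_force: [0.5, -0.5, -0.1]
opening: 0.124
grip_force: 30.0
```

```bash
python3 -c "
from h import *
s=env.state();print(s['eef_pos'],s['tcp_rot'],rows([440.2,-211,170]))"
```

```text
[ 439.27023328 -213.10582351  296.50740421] [-3.14097139e+00  1.60383273e-03 -2.34692329e-02] ([0.9, -2.1, 126.5], None)
```

jog_arm([
  [0,0,0,0.8,-1.5,25,0],
  [0,0,0,0,0,40,0],
  [0,0,0,0,0,35,0],
  [0,0,0,0,0,20,0],
  [0,0,0,0,0,10,0],
  [0,0,0,0,0,8,0],
  [0,0,0,0,0,6,0],
  [0,0,0,0,0,2,0],
  [0,0,0,0,0,0,0],
])

```text
t: 61.42
eef_pos: [441.6, -209.8, 151.6]
tcp_rot: [3.141, -0.0, -0.02]
ft_force: [0.3, 0.0, -1.3]
opening: 0.125
grip_force: 30.0
```

```bash
python3 -c "
from h import *
s=env.state();print(s['eef_pos'],s['tcp_rot'],s['ft_force'],rows([440.2,-211,148.5]))"
```

```text
[ 441.63993257 -209.75256965  151.58985981] [ 3.14133652e+00 -3.31022310e-04 -1.98187804e-02] [ 0.29316075  0.01668276 -1.34382843] ([-1.4, 1.3, 3.1], None)
```

Key is well inside the pocket. Seat it, release, rise, then head toward the button.

jog_arm([
  [0,0,0,-0.7,0.6,1.5,0],
  [0,0,0,0,0,1,0],
  [0,0,0,0,0,0,0],
  [0,0,0,0,0,0,35],
  [0,0,0,0,0,0,35],
  [0,0,0,0,0,0,35],
  [0,0,0,0,0,-10,35],
  [0,0,0,0,0,-40,35],
  [0,0,0,0,0,-60,35],
  [0,0,0,0,0,-60,35],
])

```text
t: 62.68
eef_pos: [440.5, -210.0, 321.4]
tcp_rot: [3.141, -0.0, -0.02]
ft_force: [1.0, -0.7, 0.6]
opening: 0.372
grip_force: 0.0
```

```bash
python3 - <<'E'
from key import *
s=env.state();print(s['eef_pos'],s['tcp_rot'],s['ft_force'])
c=shot('wrist'); key(c)
c=shot('top'); key(c)
P=cloud(c);t=(P[...,2]>70)&(P[...,2]<105)&(P[...,1]>320)&(P[...,1]<420)&(P[...,0]>480)&(P[...,0]<580);q=P[t]
print('btn',len(q),np.percentile(q[:,2],[50,90,99])); q=q[q[:,2]>82]; print(cv2.minAreaRect(q[:,:2].astype(np.float32)))
print([ (np.round(r['location']).tolist(),round(r['score'],2),np.round(px2w(c,*r['location'])).tolist()) for r in env.recognise('top','start_top')])
print(rows([530,250,300],np.radians(94)))
E
```

```text
[ 440.49125938 -210.03151641  321.409837  ] [ 3.14147430e+00 -1.37194148e-04 -1.97305504e-02] [ 0.98514052 -0.70066596  0.58286193]
98 561 ((441.3489990234375, -211.63710021972656), (10.918299674987793, 54.942588806152344), 88.81460571289062) 108.51564827869527
33 626 ((441.18438720703125, -211.18460083007812), (45.61492156982422, 43.91561508178711), 88.95130920410156) 34.85201891723335
27 1230 ((440.10516357421875, -210.57794189453125), (64.37619018554688, 63.92112731933594), 2.6199424266815186) 29.82589539515675
btn 502 [74.56776397 92.15609301 96.172101  ]
((523.571533203125, 364.7803649902344), (44.59614944458008, 43.0792350769043), 62.58346176147461)
[([154.0, 190.0], 0.52, [546.0, 338.0, 36.0])]
([79.8, -462.0, 22.3], np.float64(84.88))
```

jog_arm([
  [0,0,0,7.3,-57,0,0],
  [0,0,0,7.3,-57,0,0],
  [0,0,0,7.3,-57,0,0],
  [0,0,0,7.3,-57,0,0],
  [0,0,0,7.3,-57,0,0],
  [0,0,0,7.3,-57,0,0],
  [0,0,0,7.3,-57,0,0],
  [0,0,0,7.3,-57,0,0],
  [0,0,0,7.3,-57,0,0],
  [0,0,0,7.3,-57,0,0],
])

```text
t: 64.08
eef_pos: [524.8, 360.0, 317.8]
tcp_rot: [3.14, 0.002, -0.02]
ft_force: [0.8, 0.7, 0.1]
opening: 0.005
grip_force: 0.0
```

jog_arm([
  [0,0,0,0,0,0,0],
  [0,0,0,0,0,0,0],
])

```text
t: 64.32
eef_pos: [524.7, 357.8, 317.8]
tcp_rot: [3.14, 0.002, -0.019]
ft_force: [-0.3, -0.5, 0.4]
opening: 0.005
grip_force: 0.0
```

```bash
python3 - <<'E'
from h import *
s=env.state();print(s['eef_pos'],s['tcp_rot'],s['ft_force'],s['joints'])
c=shot('wrist','wrist15.png');P=cloud(c);z=P[...,2]
near=np.hypot(P[...,0]-523.5,P[...,1]-365)<32
for lo,hi in((92,99),(84,92),(74,84)):
    q=P[near&(z>lo)&(z<hi)]
    if len(q)>9: print(lo,len(q),cv2.minAreaRect(q[:,:2].astype(np.float32)),np.median(q[:,2]))
print([ (np.round(r['location']).tolist(),round(r['score'],2),np.round(px2w(c,*r['location'])).tolist()) for r in env.recognise('wrist','start_top')])
E
```

```text
[524.67669937 357.79472323 317.76711935] [ 3.14025412e+00  1.78917484e-03 -1.92887875e-02] [-0.32677815 -0.48879954  0.35013945] [ 4.94629064e-01  4.83501562e-01  1.49965246e+00 -3.11954922e-04
  1.16065472e+00  2.08483769e+00]
92 218 ((526.22265625, 366.41680908203125), (27.60727882385254, 26.875770568847656), 88.68548583984375) 92.43991465462392
84 419 ((526.0276489257812, 367.4195861816406), (32.64250564575195, 31.137250900268555), 73.3077621459961) 91.26682136899223
74 711 ((526.1954956054688, 366.6894226074219), (46.80940246582031, 46.38473129272461), 86.59346008300781) 81.76310184669256
[([270.0, 195.0], 0.68, [528.0, 365.0, 92.0])]
```

View pics/wrist15.png

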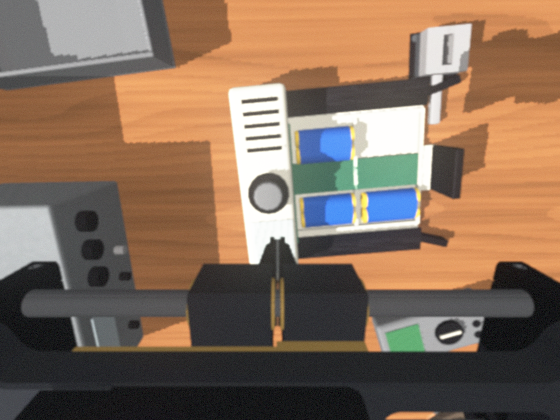

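Wrist view: the button is at (268,193), its top about 92 mm up, and the arm lies across behind the tray. Next I'll press it.

jog_arm([
  [0,0,0,1,-5,25,0],
  [0,0,0,0,-4,40,0],
  [0,0,0,0,0,40,0],
  [0,0,0,0,0,25,0],
  [0,0,0,0,0,10,0],
  [0,0,0,0,0,4,0],
  [0,0,0,0,0,0,0],
])

```text
t: 65.3
eef_pos: [526.6, 367.0, 175.7]
tcp_rot: [-3.141, -0.001, -0.02]
ft_force: [-0.7, -0.4, -0.7]
opening: 0.003
grip_force: 0.0
```

jog_arm([
  [0,0,0,0,0,2,0],
  [0,0,0,0,0,2,0],
  [0,0,0,0,0,2,0],
  [0,0,0,0,0,1,0],
  [0,0,0,0,0,0,0],
])

```text
t: 65.92
eef_pos: [526.3, 367.2, 168.0]
tcp_rot: [-3.142, -0.0, -0.02]
ft_force: [0.5, 0.2, 2.5]
opening: 0.002
grip_force: 1.2
```

jog_arm([
  [0,0,0,0,0,1.5,0],
  [0,0,0,0,0,1.5,0],
  [0,0,0,0,0,1,0],
  [0,0,0,0,0,0,0],
])

```text
t: 66.42
eef_pos: [526.3, 367.2, 164.0]
tcp_rot: [-3.141, -0.0, -0.02]
ft_force: [-1.1, 0.3, 4.6]
opening: 0.003
grip_force: 2.4
```

jog_arm([
  [0,0,0,0,0,1,0],
  [0,0,0,0,0,0,0],
  [0,0,0,0,0,0,0],
])

```text
t: 66.8
eef_pos: [526.4, 367.2, 163.8]
tcp_rot: [-3.141, -0.001, -0.02]
ft_force: [-3.1, -1.8, 12.4]
opening: 0.006
grip_force: 6.1
```

Force jumped to 12 N, so the button is at its stop. Let go, rise and check everything.

jog_arm([
  [0,0,0,0,0,-5,0],
  [0,0,0,0,0,-20,0],
  [0,0,0,0,0,-45,0],
  [0,0,0,0,0,-45,0],
  [0,0,0,0,0,-40,0],
  [0,0,0,0,0,0,0],
  [0,0,0,0,0,0,0],
])

```text
t: 67.68
eef_pos: [526.0, 366.9, 316.7]
tcp_rot: [3.141, 0.001, -0.02]
ft_force: [0.2, -0.4, -0.4]
opening: 0.003
grip_force: 0.0
```

```bash
python3 - <<'E'
from key import *
s=env.state();print(s['eef_pos'],s['ft_force'])
c=shot('wrist')
for p in packs(c): print(p)
P=cloud(c);z=P[...,2];q=P[(np.hypot(P[...,0]-526,P[...,1]-366.7)<10)]; print('btn top',np.median(q[:,2]))
q=P[(np.hypot(P[...,0]-680.5,P[...,1]-159.5)<45)&(z>31)&(z<38)]; print('hub',cv2.minAreaRect(q[:,:2].astype(np.float32)) if len(q)>9 else '')
c=shot('top'); key(c)
E
```

```text
[525.96659432 366.94374315 316.70083645] [ 0.15966684 -0.36658424 -0.38478048]
([575.2, 295.3], 28.3, -88.7, [40.0, 62.0], [308, 129])
([493.0, 203.4], 28.3, -85.8, [40.0, 74.0], [368, 190])
([487.4, 291.0], 28.2, -85.2, [39.0, 69.0], [307, 195])
btn top 92.1978614973371
hub ((680.2377319335938, 159.09503173828125), (48.43143081665039, 49.75249099731445), 3.20664381980896)
98 82 ((439.33905029296875, -212.10610961914062), (12.346858024597168, 54.92772674560547), 87.81805419921875) 109.51724987230068
33 131 ((438.80316162109375, -210.87095642089844), (63.569976806640625, 60.61308288574219), 88.63894653320312) 35.240677513494575
27 159 ((438.28118896484375, -210.59165954589844), (64.298095703125, 64.42948150634766), 2.117730140686035) 30.19704117102765
```

```bash
python3 -c "
from cell import env
print(env.job_done())"
```

```text
the job is handed in; nothing more can be done
None
```

I did every step and handed the job in. The last camera check showed three packs flat in the tray, the tray locked home, the key back in its stand and the start button up again. The hand-in gave no verdict.

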